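# Clear up the resin-mixing corner

## Robot

A 6-joint arm with a two-finger parallel gripper is mounted at the origin on the work surface. World frame = base frame: x ahead of the robot, y to its left, z up, the work surface at z = 0. Lengths are in m, angles in degrees, forces in N, time in s.
With the tool pointing down it reaches from about 0.3 to 0.75 m from the base axis. Payload 8.5 kg.
Tool frame: the origin (TCP) lies on the centre line of the jaws, within the pads' length; the fingertips stand 17 mm ahead of it and the grasp point (between the pads) lies 2 mm behind it (env.tip_extent is the distance from the TCP to the fingertips, in m); z points along the fingers, y is the direction in which the jaws open and shut (so a half turn about z gives the same grasp; the last joint's range is limited). The gripper opens to 85 mm and grips with 20 to 120 N. Pads are 22 mm wide; open, the fingers measure 114 mm over their backs; the gripper's body (76 mm by 85 mm) begins 54 mm behind the grasp point. The pads swing forward as they close: fully open they stand 13 mm farther back than shut.
Start: joints at [-77.195, 21.807, 74.336, -0, 83.858, -12.336], TCP at [0.234, -0.498, 0.248] pointing down, gripper open.
Joint ranges: [-178.18, 178.18], [-50.72, 133.34], [12.68, 142.11], [-81.47, 261.47], [9.98, 163.14], [-165.26, 165.26]. Speed limits (degrees/s): [136.94, 136.94, 180, 180, 180, 180].

## Interface

Orientations are given as a 3x3 rotation matrix whose columns are the frame's x, y, z axes.
In Python, from rig import telemetry, get_image, camera_params, close_job, env gives the robot as it stands.
- The arm moves only by the tool apply_moves, never from a script. Its argument "motion" is a list of rows, each an object of numbers: "tx", "ty", "tz": the shift along the tool's x, y, z in cm; "turn": the turn about the tool's z in degrees; "jaw": the gripper's target within -1 to 1 (fully open at 1, half-way at 0, shut at -1). In form: [{"tx": .., "ty": .., "tz": .., "turn": .., "jaw": ..}, ...]. A call has 1 to 5 rows; each row is the pose to reach, as a shift and turn from the pose measured when the call began, along the tool's axes at that moment; what a row does not reach only later rows make up. A row lasts 1/12 s, in which the tool goes at most 41.7 mm and 7.16 degrees, less where a joint would pass 70% of its speed; a pose out of reach is approached as far as the arm can. A call with a gripper value outside its range is refused whole. The fingers move at their own pace and stop on an object; "squeeze" is the grip in N (left out, the last holds). Time passes only in rows, so rows that repeat a pose let the fingers close. It gives the time, the measured TCP pose, the force and the opening at its end, in the units of the state.
- telemetry.observe(): the state, without advancing time (a new reading comes with each control period).
- get_image(name): name is "scene" or "top" or "wrist"; returns (picture, depth): 400x640x3 uint8, red, green, blue; 400x640 float32, m along the optical axis (not along the pixel's ray), 0 where there is no reading.
- camera_params(name): a dict with "fx", "fy", "cx", "cy" (pixels), "rvec" (rotation vector, rad) and "tvec" (3), from world to camera coordinates, as OpenCV has them. Camera axes: x right, y down, z forward; pixel columns grow to the right and rows downward; lengths in m; the calibration is good to about 2 mm. A picture is of the moment at which its call begins: read the wrist's pose just before it. camera_params takes no time and is no camera call; for the wrist camera it gives the pose at the moment of the call.
- close_job(): hands the job in, once; it reports no verdict.
The state is a dict: "time_s": time; "q": joint angles; "qvel": joint speeds; "joint_efforts": joint torques, N m; "position": TCP position; "tool_rot": TCP orientation; "ft_force": force on the tool from outside, world axes, zero at the start; "wrist_torque": the same for the moment, N m; "grip_width": finger opening in m.
Only numpy, scipy, OpenCV 4.12 (cv2) and the standard library are available. Lean on these libraries where they do the work, as an engineer would, in place of code of your own. Each camera call takes 0.05 s, during which the arm holds its last target. There are 200 camera calls.

## Task

Clear up the mixing corner of the workbench: stand every stirrer foot-down in the divided holder, one to a cell and right down on its floor (the one standing in the widest pot too, if there is one), and nest the aluminium pots upright inside one another in order of size, all within the widest pot, each fully down in the next wider one that is there. Leave the tape, jar, sanding block, brush and wrench where they are.

Things in the scene. Friction and masses are not known exactly. Their poses are not given: they have to be found in the camera images.
- pot_a_mid (a point): open round aluminium pot, 90 mm outside diameter at the rim (4 mm less at the foot, slight taper), 60 mm high, wall 3.5 mm, floor 16 mm thick; point on its axis half-way up (30 mm above its underside), z up its axis. The widest and lowest pot: the outer one of the nest; it need not be moved and is too wide to grip across. A stirrer may be standing in it at the start (its foot then 16 mm above the bench).
- pot_b_mid (a point): open round aluminium pot, 66 mm outside diameter at the rim (4 mm less at the foot, slight taper), 72 mm high, wall 3.5 mm, floor 16 mm thick; point on its axis half-way up (36 mm above its underside), z up its axis. Grip it across the outside, near the rim. May be absent.
- pot_c_mid (a point): open round aluminium pot, 50 mm outside diameter at the rim (4 mm less at the foot, slight taper), 84 mm high, wall 3.5 mm, floor 16 mm thick; point on its axis half-way up (42 mm above its underside), z up its axis. Grip it across the outside, near the rim. May be absent.
- pot_d_mid (a point): open round aluminium pot, 35 mm outside diameter at the rim (4 mm less at the foot, slight taper), 96 mm high, wall 3.5 mm, floor 16 mm thick; point on its axis half-way up (48 mm above its underside), z up its axis. The narrowest and tallest pot. May be absent. A narrower pot is 12 mm taller than the next wider, so in the nest each rim stands 28 mm or more above the one around it.
- stirrer1_mid (a point): stirrer: upright wooden rod 14 mm in diameter on a steel disc foot 36 mm across and 12 mm thick, 130 mm high in all, standing on its foot; point on its axis half-way up (65 mm above the underside of the foot), z up the rod. Starts inside the widest pot. May be absent.
- stirrer2_mid (a point): stirrer: upright wooden rod 14 mm in diameter on a steel disc foot 36 mm across and 12 mm thick, 130 mm high in all, standing on its foot; point on its axis half-way up (65 mm above the underside of the foot), z up the rod. May be absent.
- stirrer3_mid (a point): stirrer: upright wooden rod 14 mm in diameter on a steel disc foot 36 mm across and 12 mm thick, 130 mm high in all, standing on its foot; point on its axis half-way up (65 mm above the underside of the foot), z up the rod. May be absent.
- stirrer4_mid (a point): stirrer: upright wooden rod 14 mm in diameter on a steel disc foot 36 mm across and 12 mm thick, 130 mm high in all, standing on its foot; point on its axis half-way up (65 mm above the underside of the foot), z up the rod. May be absent.
- stirrer5_mid (a point): stirrer: upright wooden rod 14 mm in diameter on a steel disc foot 36 mm across and 12 mm thick, 130 mm high in all, standing on its foot; point on its axis half-way up (65 mm above the underside of the foot), z up the rod. May be absent.
- holder: fixed dark grey open-topped plastic holder, 104 mm (x) by 154 mm (y) by 70 mm high, walls 4 mm, floor 4 mm thick, divided in 2 x 3 square cells about 46 mm wide, one stirrer to a cell; origin under its centre, z up. It stands on one side of the bench, the widest pot on the other
- cell0 (a point): centre of the mouth of a holder cell (70 mm above the bench, 66 mm above the cell's floor), at x -25, y -50 mm in the holder's frame
- cell1 (a point): centre of the mouth of a holder cell (70 mm above the bench, 66 mm above the cell's floor), at x -25, y 0 mm in the holder's frame
- cell2 (a point): centre of the mouth of a holder cell (70 mm above the bench, 66 mm above the cell's floor), at x -25, y 50 mm in the holder's frame
- cell3 (a point): centre of the mouth of a holder cell (70 mm above the bench, 66 mm above the cell's floor), at x 25, y -50 mm in the holder's frame
- cell4 (a point): centre of the mouth of a holder cell (70 mm above the bench, 66 mm above the cell's floor), at x 25, y 0 mm in the holder's frame
- cell5 (a point): centre of the mouth of a holder cell (70 mm above the bench, 66 mm above the cell's floor), at x 25, y 50 mm in the holder's frame
- tape: roll of pale tape lying flat, 84 mm across, 24 mm high; origin at its underside centre; a bystander, to be left alone
- jar: closed white jar with black lid, 56 mm across, 75 mm high; origin at its underside centre; a bystander, to be left alone
- block: cork-faced wooden sanding block 75 x 45 x 36 mm; origin at its underside centre, x along its length; a bystander, to be left alone
- brush: brush lying on the far side of the bench, about 200 mm long along its x; a bystander, to be left alone
- wrench: steel wrench lying on the far side of the bench, about 180 mm long along its x; a bystander, to be left alone

How it is judged (in metres and radians):
At the end, for the whole second after the job is handed in: Every stirrer present stands in a cell of the holder, foot within 9 mm of the cell's floor and within 0.15 rad of upright; every pot present stands within 0.1 rad of upright inside the next wider one present, down on its floor to 5 mm, all in the widest pot, which stands on the bench (z of pot_b_mid in the frame of pot_a_mid below 0.027 m and horizontal distance between pot_b_mid and pot_a_mid below 0.011 m and angle between each of pot_b_mid, pot_c_mid, pot_d_mid, pot_a_mid's own z axis and vertical below 0.1 rad and z of pot_c_mid in the frame of pot_a_mid below 0.049 m and horizontal distance between pot_c_mid and pot_a_mid below 0.02 m and z of pot_c_mid in the frame of pot_b_mid below 0.027 m and horizontal distance between pot_c_mid and pot_b_mid below 0.01 m and z of pot_d_mid in the frame of pot_a_mid below 0.071 m and horizontal distance between pot_d_mid and pot_a_mid below 0.027 m and z of pot_d_mid in the frame of pot_b_mid below 0.049 m and horizontal distance between pot_d_mid and pot_b_mid below 0.018 m and z of pot_d_mid in the frame of pot_c_mid below 0.027 m and horizontal distance between pot_d_mid and pot_c_mid below 0.01 m and height (world z) of pot_a_mid below 0.045 m and z of each of stirrer1_mid, stirrer2_mid, stirrer3_mid, stirrer4_mid, stirrer5_mid in the frame of holder below 0.078 m and angle between each of stirrer1_mid, stirrer2_mid, stirrer3_mid, stirrer4_mid, stirrer5_mid's own z axis and vertical below 0.15 rad and x of stirrer1_mid in the frame of holder between -0.052 and 0.052 m and y of stirrer1_mid in the frame of holder between -0.077 and 0.077 m and x of stirrer2_mid in the frame of holder between -0.052 and 0.052 m and y of stirrer2_mid in the frame of holder between -0.077 and 0.077 m and x of stirrer3_mid in the frame of holder between -0.052 and 0.052 m and y of stirrer3_mid in the frame of holder between -0.077 and 0.077 m and x of stirrer4_mid in the frame of holder between -0.052 and 0.052 m and y of stirrer4_mid in the frame of holder between -0.077 and 0.077 m and x of stirrer5_mid in the frame of holder between -0.052 and 0.052 m and y of stirrer5_mid in the frame of holder between -0.077 and 0.077 m); the robot touches nothing.
It fails at once if the tape is moved more than 40 mm (distance of tape from where it was at the start of the episode above 0.04 m).
It fails at once if the jar is moved more than 40 mm (distance of jar from where it was at the start of the episode above 0.04 m).
It fails at once if the block is moved more than 40 mm (distance of block from where it was at the start of the episode above 0.04 m).
It fails at once if the brush is moved more than 40 mm (distance of brush from where it was at the start of the episode above 0.04 m).
It fails at once if the wrench is moved more than 40 mm (distance of wrench from where it was at the start of the episode above 0.04 m).
Of stirrer1, stirrer2, stirrer3, stirrer4, stirrer5 only 3 to 5 are there at a start; the rules pass over those that are not, and their reading is None.
Of pot_b, pot_c, pot_d only 2 to 3 are there at a start; the rules pass over those that are not, and their reading is None.
At some moment in a run one of pot_b, pot_c may be knocked a few centimetres aside while the robot is not near it.
It also fails if it takes over 210 s, if anything falls off the work surface, if the arm or the gripper's body presses on something with over 40 N, if the wrist force passes 120 N, or if a joint passes its speed limit or range.

## Working session

There is one attempt and no reset: what is moved stays moved. The work goes in short steps, Python scripts to look and compute and a tool call to move; the robot and the scene stay as the last step left them, time stands still between calls to the robot, and variables do not carry over. Pictures are saved under pics/ and viewed, about 12 in all and at most 16, crops included, and the job is handed in when it is done.

Besides the shell and the picture viewer there is one more tool, called by a JSON object that holds its "api" and its "payload". apply_moves: Moves the arm, as the interface text tells. Its arguments: {"type":"object","properties":{"motion":{"type":"array"},"squeeze":{"type":"number"}},"required":["motion"]}

```bash
mkdir -p pics; ls; cat > h.py <<'E'
import numpy as np, cv2
from rig import telemetry, get_image, camera_params, close_job, env
def cam(n):
    p=camera_params(n); R=cv2.Rodrigues(np.array(p['rvec'],float))[0]; return p,R,np.array(p['tvec'],float).ravel()
def ray(n,u,v,z):
    p,R,t=cam(n); C=-R.T@t; d=R.T@np.array([(u-p['cx'])/p['fx'],(v-p['cy'])/p['fy'],1.]); return C+d*(z-C[2])/d[2]
def cloud(n,D,c=None):
    p,R,t=c or cam(n); v,u=np.mgrid[:D.shape[0],:D.shape[1]]
    P=np.stack([(u-p['cx'])/p['fx']*D,(v-p['cy'])/p['fy']*D,D],-1); W=(P-t)@R; W[D==0]=np.nan; return W
def save(name,im): cv2.imwrite('pics/'+name,cv2.cvtColor(im,cv2.COLOR_RGB2BGR))
E
python3 - <<'E'
from h import *
for n in ('scene','top'):
    p,R,t=cam(n); print(n,p['fx'],-R.T@t,R[2])
    im,D=get_image(n); save(n+'0.png',im); np.save(n+'0.npy',D)
print(telemetry.observe())
E
```

```text
pics
scene 415.3900576126437 [1.04873347 0.78913466 0.66485146] [-0.45950107 -0.71116648 -0.53207236]
top 459.23983808025315 [ 0.4799092  -0.00831292  1.42466714] [ 0.07220017  0.01998862 -0.99718985]
{'time_s': 0.1, 'q': array([-7.71938483e+01,  2.18370868e+01,  7.43784611e+01,  8.60411487e-04,
        8.38581798e+01, -1.23344099e+01]), 'qvel': array([ 0.09245981, -0.046862  , -0.09557917,  0.08210532,  0.03254939,
        0.03045117]), 'joint_efforts': array([ 3.14797937e-03, -4.49216795e+01, -2.31659567e+01, -2.44054554e-04,
        3.64152089e-03,  2.07792414e-05]), 'position': array([ 0.23362206, -0.49765695,  0.24778539]), 'tool_rot': array([[ 9.05268992e-01,  4.24838767e-01, -2.70661703e-04],
       [ 4.24838755e-01, -9.05268165e-01,  1.25809132e-03],
       [ 2.89464543e-04, -1.25389864e-03, -9.99999172e-01]]), 'ft_force': array([-0.03905195,  0.59226405, -0.9670635 ]), 'wrist_torque': array([ 0.01547246, -0.02951399, -0.00522508]), 'grip_width': 0.08558689115355578}
```

View pics/top0.png

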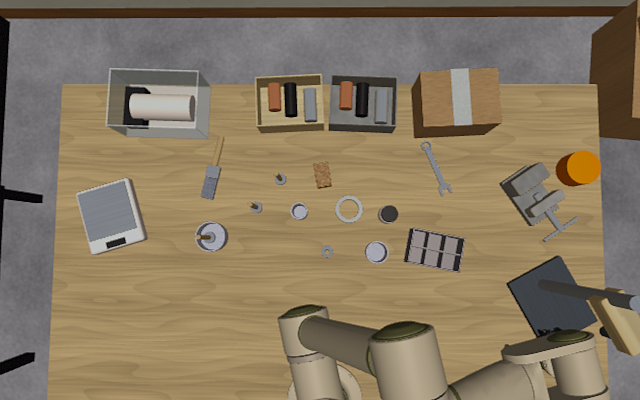

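View pics/scene0.png

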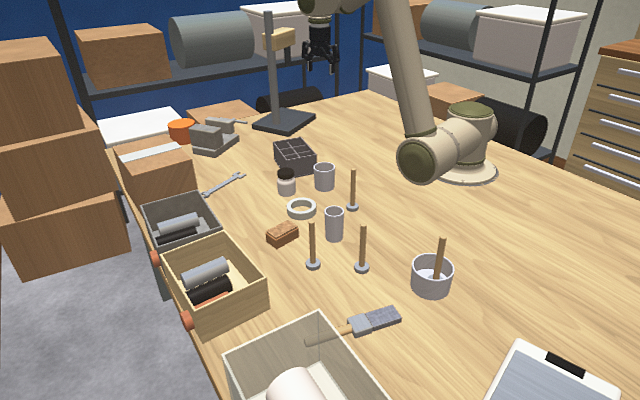

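The top view shows pot_a at about (211,237) with a stirrer in it, and stirrers at (256,207), (281,179) and (327,252). The pots are at (299,211), probably c, and (376,252), probably b. The holder is at (434,250). That makes 4 stirrers and 2 narrow pots. Next I'll measure them with depth.

```bash
python3 - <<'E'
from h import *
D=np.load('top0.npy'); W=cloud('top',D); im=cv2.imread('pics/top0.png')
Z=W[...,2]
def seg(u,v,r,zlo,zhi):
    uu,vv=np.meshgrid(np.arange(640),np.arange(400)); m=(np.hypot(uu-u,vv-v)<r)&(Z>zlo)&(Z<zhi); return W[m]
for n,u,v,r in (('potA',211,237,24),('p1',299,211,14),('p2',376,252,16),('s1',206,238,12),('s2',256,207,10),('s3',281,179,10),('s4',327,252,9),('holder',434,250,40),('jar',388,214,14),('tape',349,209,20),('block',322,175,20)):
    P=seg(u,v,r,.004,.25); zs=P[:,2]; print(n,len(P),'z',np.round(np.percentile(zs,[5,50,90,99,100]),3))
    T=P[zs>np.percentile(zs,97 if n!='holder' else 50)-.012]
    (c,rr)=cv2.minEnclosingCircle((T[:,:2]*1000).astype(np.float32)); print('   ',np.round(c),round(rr), 'mean',np.round(T.mean(0)*1000))
    if n=='holder': print(cv2.minAreaRect((T[:,:2]*1000).astype(np.float32)))
# rim circles via sub-contours at known height: mask of pixels non-wood
hsv=cv2.cvtColor(im,cv2.COLOR_BGR2HSV)
m=(hsv[...,1]<45).astype(np.uint8)*255
for n,u,v,h in (('A',211,237,.06),('p1',299,211,.084),('p2',376,252,.072),('s2',256,207,.006),('s3',281,179,.006),('s4',327,252,.006)):
    k,l,st,ce=cv2.connectedComponentsWithStats(m); 
    lab=l[v-8:v+9,u-8:u+9]; ids=[i for i in np.unique(lab) if i and st[i,4]<6000]; i=max(ids,key=lambda i:st[i,4]); print(n,st[i],ce[i],ray('top',*ce[i],h)*1000)
E
```

```text
potA 897 z [0.005 0.02  0.061 0.147 0.152]
    [488. 357.] 7 mean [488. 355. 138.]
p1 270 z [0.005 0.018 0.084 0.088 0.089]
    [567.  80.] 25 mean [568.  81.  83.]
p2 444 z [0.005 0.019 0.071 0.075 0.081]
    [ 446. -150.] 33 mean [ 445. -152.   71.]
s1 432 z [0.012 0.025 0.086 0.148 0.152]
    [488. 357.] 7 mean [488. 356. 145.]
s2 153 z [0.004 0.012 0.128 0.133 0.135]
    [581. 216.] 7 mean [581. 216. 129.]
s3 146 z [0.005 0.012 0.124 0.131 0.133]
    [670. 143.] 6 mean [669. 142. 129.]
s4 129 z [0.004 0.012 0.129 0.134 0.137]
    [446.  -3.] 6 mean [446.  -3. 130.]
holder 1849 z [0.004 0.017 0.068 0.074 0.077]
    [ 452. -333.] 122 mean [ 453. -328.   31.]
((449.662353515625, -333.0413818359375), (234.7688751220703, 234.3295135498047), 65.8886489868164)
jar 328 z [0.005 0.073 0.078 0.082 0.085]
    [ 560. -187.] 25 mean [ 560. -186.   75.]
tape 407 z [0.004 0.022 0.027 0.03  0.035]
    [577. -70.] 42 mean [577. -69.  24.]
block 459 z [0.004 0.034 0.039 0.042 0.043]
    [680.  13.] 41 mean [680.  12.  36.]
A [195 221  33  31 723] [211.30705394 236.28077455] [489.18171843 339.41210839  60.        ]
p1 [290 202  18  18 245] [298.53061224 210.5755102 ] [565.49604201  78.34178788  84.        ]
p2 [365 241  24  23 420] [376.69047619 252.07142857] [ 445.58627583 -150.84543355   72.        ]
s2 [251 202  11  11  74] [256.97297297 207.31081081] [580.09059972 212.68062964   6.        ]
s3 [275 173  11  12  78] [280.52564103 179.21794872] [668.160654   140.40792914   6.        ]
s4 [321 246  12  11  88] [326.57954545 250.81818182] [446.82818594  -4.05025575   6.        ]
```

```bash
cat >> h.py <<'E'
def go(x,y,z=None,yaw=None):
    "print tool-frame shift (cm) to a world target"
    s=telemetry.observe(); R=s['tool_rot']; p=s['position']; d=np.array([x,y,p[2] if z is None else z])-p
    a=np.degrees(np.arctan2(R[1,0],R[0,0])); print('t',round(s['time_s'],2),'p',np.round(p,4),'yaw',round(a,2),'w',round(s['grip_width'],4),'shift',np.round(R.T@d*100,2),'turn',None if yaw is None else round(a-yaw,2))
E
python3 - <<'E'
from h import *
D=np.load('top0.npy'); W=cloud('top',D); Z=W[...,2]
m=(Z>.055)&(Z<.085)&(W[...,0]>.3)&(W[...,0]<.53)&(W[...,1]<-.185)&(W[...,1]>-.4)
P=(W[m][:,:2]*1000).astype(np.float32); print(len(P),cv2.minAreaRect(P),P.mean(0))
im=cv2.imread('pics/top0.png'); k=(im.max(2)<75).astype(np.uint8); n,l,s,c=cv2.connectedComponentsWithStats(k)
i=[i for i in range(1,n) if np.hypot(*(c[i]-[434,250]))<10]; print(s[i])
vu=np.argwhere(l==i[0]); Q=np.array([ray('top',u,v,.07)[:2]*1000 for v,u in vu],np.float32); print(cv2.minAreaRect(Q))
go(.446,-.003,.27,0)
E
```

```text
461 ((453.6695251464844, -322.80474853515625), (155.83201599121094, 103.47097778320312), 79.07891845703125) [ 452.88217 -319.68515]
[]Traceback (most recent call last):
  File "<stdin>", line 7, in <module>
IndexError: list index out of range
```

```bash
python3 -c "
from h import *
go(.446,-.003,.25,-10.9)"
```

```text
t 0.1 p [ 0.2336 -0.4977  0.2478] yaw 25.14 w 0.0856 shift [ 40.24 -35.76  -0.16] turn 36.04
```

{"api": "apply_moves", "payload": {"motion": [{"tx": 3, "ty": -2.6, "tz": 0, "turn": 0, "jaw": 1}, {"tx": 6, "ty": -5.2, "tz": 0, "turn": 0, "jaw": 1}, {"tx": 9, "ty": -7.8, "tz": 0, "turn": 0, "jaw": 1}, {"tx": 12, "ty": -10.4, "tz": 0, "turn": 0, "jaw": 1}, {"tx": 15, "ty": -13, "tz": 0, "turn": 0, "jaw": 1}]}}

```text
time_s: 0.52
position: [0.3144, -0.3144, 0.2477]
tool_rot: [[0.906, 0.424, -0.001], [0.424, -0.906, 0.002], [0.0, -0.002, -1.0]]
ft_force: [1.6, -1.5, 1.4]
grip_width: 0.0853
```

{"api": "apply_moves", "payload": {"motion": [{"tx": 14, "ty": -12.5, "tz": 0, "turn": 0, "jaw": 1}, {"tx": 14, "ty": -12.5, "tz": 0, "turn": 0, "jaw": 1}, {"tx": 14, "ty": -12.5, "tz": 0, "turn": 0, "jaw": 1}, {"tx": 14, "ty": -12.5, "tz": 0, "turn": 0, "jaw": 1}, {"tx": 14, "ty": -12.5, "tz": 0, "turn": 0, "jaw": 1}]}}

```text
time_s: 0.93
position: [0.3885, -0.1383, 0.248]
tool_rot: [[0.905, 0.426, -0.001], [0.426, -0.905, 0.003], [0.001, -0.003, -1.0]]
ft_force: [0.3, -0.4, 0.3]
grip_width: 0.0858
```

{"api": "apply_moves", "payload": {"motion": [{"tx": 11, "ty": -9.8, "tz": 0, "turn": 36, "jaw": 1}, {"tx": 11, "ty": -9.8, "tz": 0, "turn": 36, "jaw": 1}, {"tx": 11, "ty": -9.8, "tz": 0, "turn": 36, "jaw": 1}, {"tx": 11, "ty": -9.8, "tz": 0, "turn": 36, "jaw": 1}, {"tx": 11, "ty": -9.8, "tz": 0, "turn": 36, "jaw": 1}]}}

```text
time_s: 1.35
position: [0.4468, 0.0002, 0.2481]
tool_rot: [[0.996, -0.094, -0.001], [-0.094, -0.996, 0.003], [-0.001, -0.003, -1.0]]
ft_force: [-0.1, 0.0, -0.8]
grip_width: 0.0857
```

```bash
python3 - <<'E'
from h import *
p,R,t=cam('wrist'); im,D=get_image('wrist'); save('w1.png',im); W=cloud('wrist',D,(p,R,t)); Z=W[...,2]
print(p['fx'],-R.T@t,R[2])
def rodtop(x,y,r=.025,lo=.11,hi=.14):
    m=(np.hypot(W[...,0]-x,W[...,1]-y)<r)&(Z>lo)&(Z<hi); P=W[m]; print('rod',len(P),np.round(P.mean(0),4) if len(P) else '')
rodtop(.446,-.003)
m=(np.hypot(W[...,0]-.446,W[...,1]+.003)<.03)&(Z>.008)&(Z<.02);P=W[m];print('foot',len(P),cv2.minEnclosingCircle((P[:,:2]*1000).astype(np.float32)))
go(.446,-.003,.115,-10.9)
E
```

```text
288.9805132443764 [ 0.53071236 -0.00866451  0.37307389] [-0.32676892  0.03495601 -0.9444576 ]
rod 254 [ 0.4477 -0.0053  0.1258]
foot 417 ((445.67169189453125, -5.265136241912842), 17.873626708984375)
t 1.4 p [0.447  0.0011 0.2481] yaw -5.99 w 0.0857 shift [-0.04  0.47 13.31] turn 4.91
```

View pics/w1.png

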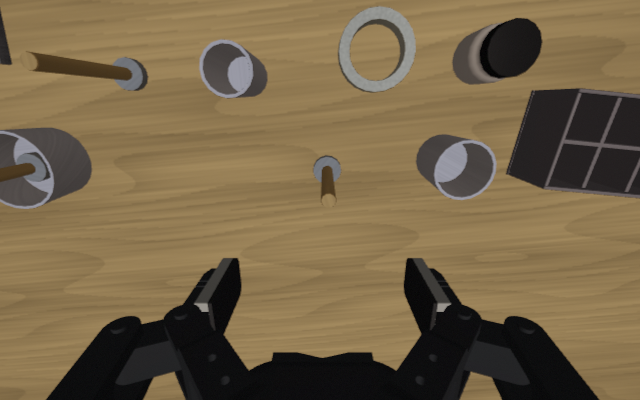

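The wrist view shows the stirrer foot at (327,168) and its rod between the jaws, with the pots clear of the fingers. I'll grasp it.

{"api": "apply_moves", "payload": {"motion": [{"tx": -0.05, "ty": 0.55, "tz": 3, "turn": 4.9, "jaw": 1}, {"tx": -0.05, "ty": 0.55, "tz": 6, "turn": 4.9, "jaw": 1}, {"tx": -0.05, "ty": 0.55, "tz": 10, "turn": 4.9, "jaw": 1}, {"tx": -0.05, "ty": 0.55, "tz": 13.3, "turn": 4.9, "jaw": 1}, {"tx": -0.05, "ty": 0.55, "tz": 13.3, "turn": 4.9, "jaw": 1}]}}

```text
time_s: 1.82
position: [0.4429, -0.0034, 0.1104]
tool_rot: [[0.982, -0.188, -0.011], [-0.188, -0.982, 0.007], [-0.012, -0.005, -1.0]]
ft_force: [-0.3, 0.4, 0.3]
grip_width: 0.0855
```

{"api": "apply_moves", "payload": {"motion": [{"tx": 0, "ty": 0, "tz": 0, "turn": 0, "jaw": -1}, {"tx": 0, "ty": 0, "tz": 0, "turn": 0, "jaw": -1}, {"tx": 0, "ty": 0, "tz": 0, "turn": 0, "jaw": -1}, {"tx": 0, "ty": 0, "tz": 0, "turn": 0, "jaw": -1}, {"tx": 0, "ty": 0, "tz": 0, "turn": 0, "jaw": -1}], "squeeze": 50}}

```text
time_s: 2.23
position: [0.4435, -0.0036, 0.1116]
tool_rot: [[0.982, -0.188, -0.009], [-0.188, -0.982, 0.006], [-0.01, -0.004, -1.0]]
ft_force: [0.1, 0.1, 0.6]
grip_width: 0.0255
```

{"api": "apply_moves", "payload": {"motion": [{"tx": 0, "ty": 0, "tz": 0, "turn": 0, "jaw": -1}, {"tx": 0, "ty": 0, "tz": 0, "turn": 0, "jaw": -1}, {"tx": 0, "ty": 0, "tz": 0, "turn": 0, "jaw": -1}, {"tx": 0, "ty": 0, "tz": 0, "turn": 0, "jaw": -1}, {"tx": 0, "ty": 0, "tz": 0, "turn": 0, "jaw": -1}]}}

```text
time_s: 2.65
position: [0.4439, -0.0036, 0.1122]
tool_rot: [[0.982, -0.188, -0.007], [-0.188, -0.982, 0.006], [-0.008, -0.004, -1.0]]
ft_force: [-0.4, 0.4, 6.8]
grip_width: 0.013
```

{"api": "apply_moves", "payload": {"motion": [{"tx": 0, "ty": 0, "tz": -1, "turn": 0, "jaw": -1}, {"tx": 0, "ty": 0, "tz": -5, "turn": 0, "jaw": -1}, {"tx": 0, "ty": 0, "tz": -9, "turn": 0, "jaw": -1}, {"tx": 0, "ty": 0, "tz": -13, "turn": 0, "jaw": -1}, {"tx": 0, "ty": 0, "tz": -16, "turn": 0, "jaw": -1}]}}

```text
time_s: 3.07
position: [0.445, -0.0045, 0.2753]
tool_rot: [[0.982, -0.188, -0.005], [-0.188, -0.982, 0.005], [-0.006, -0.004, -1.0]]
ft_force: [1.4, -0.5, -1.0]
grip_width: 0.0126
```

{"api": "apply_moves", "payload": {"motion": [{"tx": 0.3, "ty": 3, "tz": 0, "turn": 0, "jaw": -1}, {"tx": 0.6, "ty": 6, "tz": 0, "turn": 0, "jaw": -1}, {"tx": 1, "ty": 9, "tz": 0, "turn": 0, "jaw": -1}, {"tx": 1.4, "ty": 12, "tz": 0, "turn": 0, "jaw": -1}, {"tx": 1.8, "ty": 15, "tz": 0, "turn": 0, "jaw": -1}]}}

```text
time_s: 3.48
position: [0.434, -0.1565, 0.2745]
tool_rot: [[0.982, -0.188, -0.005], [-0.188, -0.982, 0.005], [-0.006, -0.004, -1.0]]
ft_force: [1.1, -0.4, -0.4]
grip_width: 0.0128
```

{"api": "apply_moves", "payload": {"motion": [{"tx": 0.3, "ty": 3, "tz": 0, "turn": 0, "jaw": -1}, {"tx": 0.6, "ty": 6, "tz": 0, "turn": 0, "jaw": -1}, {"tx": 1, "ty": 9, "tz": 0, "turn": 0, "jaw": -1}, {"tx": 1.4, "ty": 12, "tz": 0, "turn": 0, "jaw": -1}, {"tx": 1.8, "ty": 15, "tz": 0, "turn": 0, "jaw": -1}]}}

```text
time_s: 3.9
position: [0.423, -0.3086, 0.2735]
tool_rot: [[0.982, -0.188, -0.006], [-0.188, -0.982, 0.006], [-0.007, -0.005, -1.0]]
ft_force: [0.5, 0.5, -1.4]
grip_width: 0.0124
```

{"api": "apply_moves", "payload": {"motion": [{"tx": 0.3, "ty": 2, "tz": 0, "turn": 0, "jaw": -1}, {"tx": 0.7, "ty": 4, "tz": 0, "turn": 0, "jaw": -1}, {"tx": 0.7, "ty": 5, "tz": 0, "turn": 0, "jaw": -1}, {"tx": 0.7, "ty": 5, "tz": 0, "turn": 0, "jaw": -1}, {"tx": 0.7, "ty": 5, "tz": 0, "turn": 0, "jaw": -1}]}}

```text
time_s: 4.32
position: [0.4203, -0.3584, 0.2729]
tool_rot: [[0.982, -0.188, -0.006], [-0.188, -0.982, 0.007], [-0.007, -0.006, -1.0]]
ft_force: [-0.1, -0.5, -1.0]
grip_width: 0.0123
```

```bash
cat >> h.py <<'E'
def wr(name=None):
    c=cam('wrist'); im,D=get_image('wrist'); 
    if name: save(name,im)
    return im,cloud('wrist',D,c)
def near(W,x,y,r,lo,hi):
    m=(np.hypot(W[...,0]-x,W[...,1]-y)<r)&(W[...,2]>lo)&(W[...,2]<hi); return W[m]
E
python3 - <<'E'
from h import *
im,W=wr('w2.png'); Z=W[...,2]
P=near(W,.4537,-.3228,.11,.06,.08); P=P[P[:,1]<-.2]; print(len(P),cv2.minAreaRect((P[:,:2]*1000).astype(np.float32)))
s=telemetry.observe(); x,y,z=s['position']
P=near(W,x,y,.04,z-.135,z-.095); print('foot',len(P),P.mean(0),P.min(0),P.max(0))
go(.4197,-.3672)
E
```

```text
2149 ((452.39263916015625, -325.0433349609375), (154.56378173828125, 103.33482360839844), 79.13555908203125)
foot 1047 [ 0.42757415 -0.36024452  0.17148266] [ 0.40624826 -0.37701015  0.16100723] [ 0.44057343 -0.34177568  0.17788139]
t 4.37 p [ 0.4205 -0.3579  0.2731] yaw -10.79 w 0.0126 shift [ 0.1   0.92 -0.01] turn None
```

View pics/w2.png

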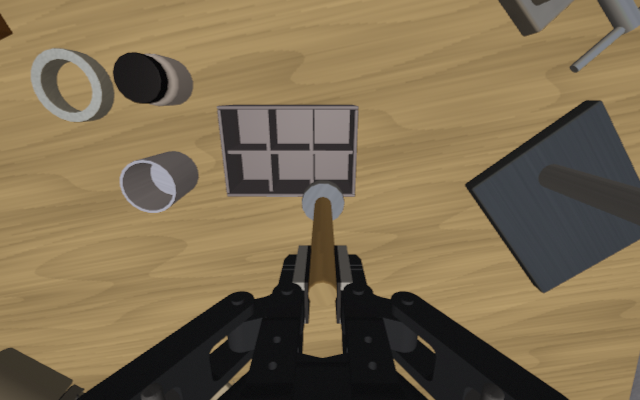

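The wrist view shows the held foot at (323,202) just outside the holder's front row, and the holder rectangle agrees with the top view to about 2 mm. I'll align over cell0 and lower.

{"api": "apply_moves", "payload": {"motion": [{"tx": -0.2, "ty": 0.9, "tz": 0, "turn": 0, "jaw": -1}, {"tx": -0.2, "ty": 0.9, "tz": 0, "turn": 0, "jaw": -1}, {"tx": -0.2, "ty": 0.9, "tz": 2.5, "turn": 0, "jaw": -1}, {"tx": -0.2, "ty": 0.9, "tz": 5, "turn": 0, "jaw": -1}, {"tx": -0.2, "ty": 0.9, "tz": 7, "turn": 0, "jaw": -1}]}}

```text
time_s: 4.78
position: [0.4162, -0.3652, 0.2019]
tool_rot: [[0.982, -0.187, -0.006], [-0.187, -0.982, 0.007], [-0.007, -0.006, -1.0]]
ft_force: [-0.1, 0.1, -0.4]
grip_width: 0.0125
```

{"api": "apply_moves", "payload": {"motion": [{"tx": 0, "ty": 0, "tz": 2, "turn": 0, "jaw": -1}, {"tx": 0, "ty": 0, "tz": 4, "turn": 0, "jaw": -1}, {"tx": 0, "ty": 0, "tz": 6, "turn": 0, "jaw": -1}, {"tx": 0, "ty": 0, "tz": 7.5, "turn": 0, "jaw": -1}, {"tx": 0, "ty": 0, "tz": 7.5, "turn": 0, "jaw": -1}]}}

```text
time_s: 5.2
position: [0.4151, -0.3636, 0.1245]
tool_rot: [[0.982, -0.187, -0.009], [-0.186, -0.982, 0.01], [-0.011, -0.009, -1.0]]
ft_force: [-0.2, -0.4, -1.5]
grip_width: 0.0128
```

{"api": "apply_moves", "payload": {"motion": [{"tx": 0, "ty": 0.2, "tz": 0.5, "turn": 0, "jaw": -1}, {"tx": 0, "ty": 0.2, "tz": 0.75, "turn": 0, "jaw": -1}, {"tx": 0, "ty": 0.2, "tz": 0.75, "turn": 0, "jaw": -0.3}, {"tx": 0, "ty": 0.2, "tz": 0.75, "turn": 0, "jaw": -0.3}, {"tx": 0, "ty": 0.2, "tz": 0.75, "turn": 0, "jaw": -0.3}]}}

```text
time_s: 5.62
position: [0.4149, -0.3657, 0.1177]
tool_rot: [[0.982, -0.186, -0.008], [-0.186, -0.982, 0.009], [-0.01, -0.008, -1.0]]
ft_force: [-0.9, 0.3, 0.4]
grip_width: 0.03
```

{"api": "apply_moves", "payload": {"motion": [{"tx": 0, "ty": 0, "tz": 0, "turn": 0, "jaw": -0.3}, {"tx": 0, "ty": 0, "tz": -4, "turn": 0, "jaw": -0.3}, {"tx": 0, "ty": 0, "tz": -8, "turn": 0, "jaw": -0.3}, {"tx": 0, "ty": 0, "tz": -12, "turn": 0, "jaw": -0.3}, {"tx": 0, "ty": 0, "tz": -14, "turn": 0, "jaw": -0.3}]}}

```text
time_s: 6.03
position: [0.4166, -0.3676, 0.2632]
tool_rot: [[0.982, -0.186, -0.004], [-0.186, -0.982, 0.003], [-0.004, -0.002, -1.0]]
ft_force: [0.6, 0.2, -0.6]
grip_width: 0.0298
```

```bash
python3 - <<'E'
from h import *
im,W=wr('w3.png')
P=near(W,.419,-.368,.03,.12,.15); print('rod top',len(P),P.mean(0) if len(P) else '',P[:,2].max() if len(P) else '')
go(.489,.357,.25)
E
```

```text
rod top 207 [ 0.41822932 -0.36636731  0.13156472] 0.13551781573478067
t 6.08 p [ 0.4171 -0.3683  0.2654] yaw -10.73 w 0.0301 shift [ -6.44 -72.6    1.51] turn None
```

The stirrer is standing in cell0 with its rod top at 134 mm. Next is the one in pot A.

{"api": "apply_moves", "payload": {"motion": [{"tx": -0.3, "ty": -3, "tz": 0, "turn": 0, "jaw": 0}, {"tx": -0.5, "ty": -6.5, "tz": 0, "turn": 0, "jaw": 0}, {"tx": -0.8, "ty": -10, "tz": 0, "turn": 0, "jaw": 0}, {"tx": -1.1, "ty": -13, "tz": 0, "turn": 0, "jaw": 0}, {"tx": -1.4, "ty": -16, "tz": 0, "turn": 0, "jaw": 0}]}}

```text
time_s: 6.5
position: [0.4329, -0.2068, 0.2655]
tool_rot: [[0.983, -0.186, -0.001], [-0.186, -0.983, -0.0], [-0.0, 0.001, -1.0]]
ft_force: [0.9, -1.5, 1.0]
grip_width: 0.0427
```

{"api": "apply_moves", "payload": {"motion": [{"tx": -0.3, "ty": -3, "tz": 0, "turn": 0, "jaw": 0}, {"tx": -0.5, "ty": -6.5, "tz": 0, "turn": 0, "jaw": 0}, {"tx": -0.8, "ty": -10, "tz": 0, "turn": 0, "jaw": 0}, {"tx": -1.1, "ty": -13, "tz": 0, "turn": 0, "jaw": 0}, {"tx": -1.4, "ty": -16, "tz": 0, "turn": 0, "jaw": 0}]}}

```text
time_s: 6.92
position: [0.4487, -0.0453, 0.2656]
tool_rot: [[0.983, -0.186, -0.0], [-0.186, -0.983, -0.001], [0.0, 0.001, -1.0]]
ft_force: [0.4, -0.6, 0.3]
grip_width: 0.0425
```

{"api": "apply_moves", "payload": {"motion": [{"tx": -0.3, "ty": -3, "tz": 0, "turn": 0, "jaw": 0}, {"tx": -0.5, "ty": -6.5, "tz": 0, "turn": 0, "jaw": 0}, {"tx": -0.8, "ty": -10, "tz": 0, "turn": 0, "jaw": 0}, {"tx": -1.1, "ty": -13, "tz": 0, "turn": 0, "jaw": 0}, {"tx": -1.4, "ty": -16, "tz": 0, "turn": 0, "jaw": 0}]}}

```text
time_s: 7.33
position: [0.4644, 0.1163, 0.2657]
tool_rot: [[0.983, -0.186, 0.001], [-0.186, -0.983, -0.001], [0.001, 0.001, -1.0]]
ft_force: [1.2, -0.4, -0.7]
grip_width: 0.043
```

{"api": "apply_moves", "payload": {"motion": [{"tx": -0.3, "ty": -3, "tz": 0, "turn": 0, "jaw": 0}, {"tx": -0.5, "ty": -6.5, "tz": 0, "turn": 0, "jaw": 0}, {"tx": -0.8, "ty": -10, "tz": 0, "turn": 0, "jaw": 0}, {"tx": -1.1, "ty": -13, "tz": 0, "turn": 0, "jaw": 0}, {"tx": -1.4, "ty": -16, "tz": 0, "turn": 0, "jaw": 0}]}}

```text
time_s: 7.75
position: [0.4801, 0.278, 0.2656]
tool_rot: [[0.983, -0.185, 0.001], [-0.185, -0.983, -0.001], [0.001, 0.0, -1.0]]
ft_force: [-0.5, -0.6, -0.0]
grip_width: 0.0427
```

```bash
python3 - <<'E'
from h import *
im,W=wr('w4.png')
P=near(W,.489,.357,.03,.125,.17); print('rod top',len(P),P.mean(0) if len(P) else '')
P=near(W,.489,.339,.06,.045,.07); print('rim',len(P),cv2.minEnclosingCircle((P[:,:2]*1000).astype(np.float32)) if len(P) else '')
for n,x,y in (('s2',.581,.215),('s3',.669,.141)):
    P=near(W,x,y,.03,.11,.15); print(n,len(P),P.mean(0) if len(P) else '')
    P=near(W,x,y,.03,.008,.02); print(' foot',cv2.minEnclosingCircle((P[:,:2]*1000).astype(np.float32)) if len(P) else '')
P=near(W,.566,.079,.04,.07,.1); print('C',len(P),cv2.minEnclosingCircle((P[:,:2]*1000).astype(np.float32)) if len(P) else '')
go(.489,.357,.131)
E
```

```text
rod top 284 [0.48808222 0.35306263 0.14100896]
rim 1125 ((488.80206298828125, 343.7971496582031), 44.83391571044922)
s2 285 [0.57979301 0.21554439 0.12740596]
 foot ((580.0081176757812, 214.40455627441406), 17.76435089111328)
s3 0 
 foot 
C 1326 ((565.1256103515625, 78.09009552001953), 25.142234802246094)
t 7.8 p [0.48   0.2819 0.2652] yaw -10.51 w 0.0428 shift [-0.49 -7.53 13.44] turn None
```

{"api": "apply_moves", "payload": {"motion": [{"tx": -0.2, "ty": -3.5, "tz": 0, "turn": 0, "jaw": 0.3}, {"tx": -0.4, "ty": -6, "tz": 0, "turn": 0, "jaw": 0.3}, {"tx": -0.4, "ty": -7.3, "tz": 0, "turn": 0, "jaw": 0.3}, {"tx": -0.4, "ty": -7.3, "tz": 2, "turn": 0, "jaw": 0.3}, {"tx": -0.4, "ty": -7.3, "tz": 4, "turn": 0, "jaw": 0.3}]}}

```text
time_s: 8.22
position: [0.4895, 0.3555, 0.2254]
tool_rot: [[0.984, -0.181, 0.003], [-0.181, -0.984, 0.003], [0.002, -0.003, -1.0]]
ft_force: [0.6, -0.2, -0.8]
grip_width: 0.0554
```

{"api": "apply_moves", "payload": {"motion": [{"tx": 0, "ty": 0, "tz": 2.5, "turn": 0, "jaw": 0.3}, {"tx": 0, "ty": 0, "tz": 5, "turn": 0, "jaw": 0.3}, {"tx": 0, "ty": 0, "tz": 7.5, "turn": 0, "jaw": 0.3}, {"tx": 0, "ty": 0, "tz": 9, "turn": 0, "jaw": 0.3}, {"tx": 0, "ty": 0, "tz": 9, "turn": 0, "jaw": 0.3}]}}

```text
time_s: 8.63
position: [0.4884, 0.355, 0.1321]
tool_rot: [[0.983, -0.181, -0.003], [-0.181, -0.983, 0.0], [-0.003, 0.0, -1.0]]
ft_force: [-0.8, 0.6, 0.2]
grip_width: 0.0555
```

```bash
python3 -c "
from h import *
go(.4885,.3545,.131)"
```

```text
t 8.63 p [0.4884 0.355  0.1321] yaw -10.43 w 0.0555 shift [0.02 0.05 0.11] turn None
```

{"api": "apply_moves", "payload": {"motion": [{"tx": 0, "ty": 0, "tz": 0, "turn": 0, "jaw": -1}, {"tx": 0, "ty": 0, "tz": 0, "turn": 0, "jaw": -1}, {"tx": 0, "ty": 0, "tz": 0, "turn": 0, "jaw": -1}, {"tx": 0, "ty": 0, "tz": 0, "turn": 0, "jaw": -1}, {"tx": 0, "ty": 0, "tz": 0, "turn": 0, "jaw": -1}]}}

```text
time_s: 9.05
position: [0.4889, 0.3553, 0.1335]
tool_rot: [[0.983, -0.181, -0.0], [-0.181, -0.983, 0.001], [-0.001, -0.001, -1.0]]
ft_force: [-0.2, 0.1, 6.3]
grip_width: 0.0124
```

{"api": "apply_moves", "payload": {"motion": [{"tx": 0, "ty": 0, "tz": 0, "turn": 0, "jaw": -1}, {"tx": 0, "ty": 0, "tz": 0, "turn": 0, "jaw": -1}, {"tx": 0, "ty": 0, "tz": 0, "turn": 0, "jaw": -1}, {"tx": 0, "ty": 0, "tz": 0, "turn": 0, "jaw": -1}]}}

```text
time_s: 9.38
position: [0.4889, 0.3552, 0.1335]
tool_rot: [[0.983, -0.181, -0.0], [-0.181, -0.983, 0.001], [-0.001, -0.001, -1.0]]
ft_force: [-0.9, 0.1, 0.6]
grip_width: 0.0122
```

{"api": "apply_moves", "payload": {"motion": [{"tx": 0, "ty": 0, "tz": -2, "turn": 0, "jaw": -1}, {"tx": 0, "ty": 0, "tz": -5, "turn": 0, "jaw": -1}, {"tx": 0, "ty": 0, "tz": -9, "turn": 0, "jaw": -1}, {"tx": 0, "ty": 0, "tz": -13, "turn": 0, "jaw": -1}, {"tx": 0, "ty": 0, "tz": -15, "turn": 0, "jaw": -1}]}}

```text
time_s: 9.8
position: [0.4894, 0.3554, 0.2884]
tool_rot: [[0.984, -0.181, 0.005], [-0.181, -0.984, 0.004], [0.005, -0.005, -1.0]]
ft_force: [0.2, 0.4, -0.5]
grip_width: 0.0125
```

{"api": "apply_moves", "payload": {"motion": [{"tx": 0.4, "ty": 3, "tz": 0, "turn": 0, "jaw": -1}, {"tx": 1, "ty": 6.5, "tz": 0, "turn": 0, "jaw": -1}, {"tx": 1.5, "ty": 10, "tz": 0, "turn": 0, "jaw": -1}, {"tx": 2, "ty": 13, "tz": 0, "turn": 0, "jaw": -1}, {"tx": 2.5, "ty": 16, "tz": 0, "turn": 0, "jaw": -1}]}}

```text
time_s: 10.22
position: [0.4846, 0.192, 0.2876]
tool_rot: [[0.984, -0.181, 0.005], [-0.181, -0.984, 0.004], [0.004, -0.004, -1.0]]
ft_force: [-0.4, -1.2, -1.3]
grip_width: 0.0124
```

{"api": "apply_moves", "payload": {"motion": [{"tx": 0.4, "ty": 3, "tz": 0, "turn": 0, "jaw": -1}, {"tx": 1, "ty": 6.5, "tz": 0, "turn": 0, "jaw": -1}, {"tx": 1.5, "ty": 10, "tz": 0, "turn": 0, "jaw": -1}, {"tx": 2, "ty": 13, "tz": 0, "turn": 0, "jaw": -1}, {"tx": 2.5, "ty": 16, "tz": 0, "turn": 0, "jaw": -1}]}}

```text
time_s: 10.63
position: [0.4797, 0.0285, 0.2869]
tool_rot: [[0.983, -0.181, 0.004], [-0.181, -0.983, 0.004], [0.004, -0.004, -1.0]]
ft_force: [0.5, 0.4, -1.1]
grip_width: 0.0126
```

{"api": "apply_moves", "payload": {"motion": [{"tx": 0.4, "ty": 3, "tz": 0, "turn": 0, "jaw": -1}, {"tx": 1, "ty": 6.5, "tz": 0, "turn": 0, "jaw": -1}, {"tx": 1.5, "ty": 10, "tz": 0, "turn": 0, "jaw": -1}, {"tx": 2, "ty": 13, "tz": 0, "turn": 0, "jaw": -1}, {"tx": 2.5, "ty": 16, "tz": 0, "turn": 0, "jaw": -1}]}}

```text
time_s: 11.05
position: [0.4748, -0.135, 0.2861]
tool_rot: [[0.983, -0.182, 0.004], [-0.182, -0.983, 0.004], [0.003, -0.005, -1.0]]
ft_force: [1.4, -0.1, -0.9]
grip_width: 0.0125
```

{"api": "apply_moves", "payload": {"motion": [{"tx": 0.4, "ty": 3, "tz": 0, "turn": 0, "jaw": -1}, {"tx": 1, "ty": 6.5, "tz": 0, "turn": 0, "jaw": -1}, {"tx": 1.5, "ty": 10, "tz": 0, "turn": 0, "jaw": -1}, {"tx": 2, "ty": 13, "tz": 0, "turn": 0, "jaw": -1}, {"tx": 2.5, "ty": 16, "tz": 0, "turn": 0, "jaw": -1}]}}

```text
time_s: 11.47
position: [0.4699, -0.2986, 0.2851]
tool_rot: [[0.983, -0.182, 0.003], [-0.182, -0.983, 0.005], [0.003, -0.005, -1.0]]
ft_force: [0.5, 0.7, -1.6]
grip_width: 0.0125
```

```bash
cat >> h.py <<'E'
def held(W,h=.112):
    "foot centre of the held stirrer, from its x/y extent; h: TCP height over foot underside"
    x,y,z=telemetry.observe()['position']; P=near(W,x,y,.04,z-h+.002,z-h+.016)
    (c,r)=cv2.minEnclosingCircle((P[:,:2]*1000).astype(np.float32)); print('foot',len(P),np.round(c,1),round(r,1),'TCP',np.round([x*1000,y*1000,z*1000],1)); return c
E
python3 -c "
from h import *
im,W=wr('w5.png'); held(W,.116)
go(.468,-.3778,.12,-10.9)"
```

```text
foot 979 [ 468.  -298.3] 18.0 TCP [ 469.6 -303.4  284.4]
t 11.52 p [ 0.4696 -0.3034  0.2844] yaw -10.69 w 0.0127 shift [ 1.18  7.39 16.42] turn 0.21
```

{"api": "apply_moves", "payload": {"motion": [{"tx": 0.7, "ty": 3.7, "tz": 0, "turn": 0, "jaw": -1}, {"tx": 1.4, "ty": 6.3, "tz": 0, "turn": 0, "jaw": -1}, {"tx": 1.4, "ty": 7.4, "tz": 0, "turn": 0, "jaw": -1}, {"tx": 1.4, "ty": 7.4, "tz": 0, "turn": 0, "jaw": -1}, {"tx": 1.4, "ty": 7.4, "tz": 0, "turn": 0, "jaw": -1}]}}

```text
time_s: 11.93
position: [0.4695, -0.3783, 0.2837]
tool_rot: [[0.983, -0.186, 0.002], [-0.186, -0.983, 0.004], [0.002, -0.004, -1.0]]
ft_force: [0.5, 0.9, -0.7]
grip_width: 0.0126
```

{"api": "apply_moves", "payload": {"motion": [{"tx": 0, "ty": 0, "tz": 2.5, "turn": 0, "jaw": -1}, {"tx": 0, "ty": 0, "tz": 5, "turn": 0, "jaw": -1}, {"tx": 0, "ty": 0, "tz": 7, "turn": 0, "jaw": -1}, {"tx": 0, "ty": 0, "tz": 8, "turn": 0, "jaw": -1}, {"tx": 0, "ty": 0, "tz": 8, "turn": 0, "jaw": -1}]}}

```text
time_s: 12.35
position: [0.4695, -0.3761, 0.2021]
tool_rot: [[0.983, -0.185, -0.0], [-0.185, -0.983, 0.007], [-0.001, -0.007, -1.0]]
ft_force: [-0.5, 1.0, -0.9]
grip_width: 0.0124
```

```bash
python3 -c "
from h import *
im,W=wr('w6.png'); held(W,.116)
go(.470,-.378,.1235,-10.9)"
```

```text
foot 963 [ 467.3 -375.7] 18.0 TCP [ 469.9 -376.9  203.8]
t 12.4 p [ 0.4699 -0.3769  0.2038] yaw -10.66 w 0.0126 shift [0.02 0.14 8.03] turn 0.24
```

{"api": "apply_moves", "payload": {"motion": [{"tx": 0, "ty": 0.3, "tz": 2.5, "turn": 0, "jaw": -1}, {"tx": 0, "ty": 0.3, "tz": 5, "turn": 0, "jaw": -1}, {"tx": 0, "ty": 0.3, "tz": 7, "turn": 0, "jaw": -1}, {"tx": 0, "ty": 0.3, "tz": 8, "turn": 0, "jaw": -1}, {"tx": 0, "ty": 0.3, "tz": 8, "turn": 0, "jaw": -1}]}}

```text
time_s: 12.82
position: [0.4694, -0.379, 0.1232]
tool_rot: [[0.983, -0.185, 0.001], [-0.185, -0.983, 0.006], [-0.0, -0.006, -1.0]]
ft_force: [-0.3, -0.4, -1.6]
grip_width: 0.0127
```

{"api": "apply_moves", "payload": {"motion": [{"tx": 0, "ty": 0, "tz": 0, "turn": 0, "jaw": -0.3}, {"tx": 0, "ty": 0, "tz": 0, "turn": 0, "jaw": -0.3}, {"tx": 0, "ty": 0, "tz": 0, "turn": 0, "jaw": -0.3}, {"tx": 0, "ty": 0, "tz": 0, "turn": 0, "jaw": -0.3}, {"tx": 0, "ty": 0, "tz": 0, "turn": 0, "jaw": -0.3}]}}

```text
time_s: 13.23
position: [0.4696, -0.3792, 0.124]
tool_rot: [[0.983, -0.185, 0.002], [-0.185, -0.983, 0.005], [0.001, -0.005, -1.0]]
ft_force: [0.2, 0.3, 0.2]
grip_width: 0.0297
```

{"api": "apply_moves", "payload": {"motion": [{"tx": 0, "ty": 0, "tz": -2, "turn": 0, "jaw": -0.3}, {"tx": 0, "ty": 0, "tz": -5, "turn": 0, "jaw": -0.3}, {"tx": 0, "ty": 0, "tz": -9, "turn": 0, "jaw": -0.3}, {"tx": 0, "ty": 0, "tz": -12, "turn": 0, "jaw": -0.3}, {"tx": 0, "ty": 0, "tz": -14, "turn": 0, "jaw": -0.3}]}}

```text
time_s: 13.65
position: [0.4697, -0.3802, 0.2682]
tool_rot: [[0.983, -0.185, 0.005], [-0.185, -0.983, 0.001], [0.005, -0.002, -1.0]]
ft_force: [-0.3, 0.3, -0.1]
grip_width: 0.03
```

```bash
python3 -c "
from h import *
im,W=wr('w7.png')
for x,y in ((.468,-.378),(.419,-.368)):
  P=near(W,x,y,.03,.12,.16); print('rod top',len(P),P.mean(0),P[:,2].max())
go(.580,.2152,.265,-10.9)"
```

```text
rod top 200 [ 0.46917995 -0.37957552  0.13152405] 0.13494478133449467
rod top 192 [ 0.41868678 -0.3664743   0.13097094] 0.13472431345433325
t 13.7 p [ 0.4702 -0.3808  0.2712] yaw -10.63 w 0.0298 shift [ -0.21 -60.61   0.52] turn 0.27
```

{"api": "apply_moves", "payload": {"motion": [{"tx": 0, "ty": -3, "tz": 0, "turn": 0, "jaw": 0}, {"tx": 0, "ty": -6.5, "tz": 0, "turn": 0, "jaw": 0}, {"tx": 0, "ty": -10, "tz": 0, "turn": 0, "jaw": 0}, {"tx": 0, "ty": -13, "tz": 0, "turn": 0, "jaw": 0}, {"tx": 0, "ty": -16, "tz": 0, "turn": 0, "jaw": 0}]}}

```text
time_s: 14.12
position: [0.4997, -0.222, 0.2711]
tool_rot: [[0.983, -0.185, 0.008], [-0.185, -0.983, -0.003], [0.009, 0.002, -1.0]]
ft_force: [0.3, -0.6, 0.4]
grip_width: 0.0426
```

{"api": "apply_moves", "payload": {"motion": [{"tx": 0, "ty": -3, "tz": 0, "turn": 0, "jaw": 0}, {"tx": 0, "ty": -6.5, "tz": 0, "turn": 0, "jaw": 0}, {"tx": 0, "ty": -10, "tz": 0, "turn": 0, "jaw": 0}, {"tx": 0, "ty": -13, "tz": 0, "turn": 0, "jaw": 0}, {"tx": 0, "ty": -16, "tz": 0, "turn": 0, "jaw": 0}]}}

```text
time_s: 14.53
position: [0.5292, -0.063, 0.271]
tool_rot: [[0.983, -0.184, 0.009], [-0.184, -0.983, -0.003], [0.009, 0.002, -1.0]]
ft_force: [0.1, -0.0, 0.0]
grip_width: 0.0425
```

{"api": "apply_moves", "payload": {"motion": [{"tx": 0, "ty": -3, "tz": 0, "turn": 0, "jaw": 0}, {"tx": 0, "ty": -6.5, "tz": 0, "turn": 0, "jaw": 0}, {"tx": 0, "ty": -10, "tz": 0, "turn": 0, "jaw": 0}, {"tx": 0, "ty": -13, "tz": 0, "turn": 0, "jaw": 0}, {"tx": 0, "ty": -16, "tz": 0, "turn": 0, "jaw": 0}]}}

```text
time_s: 14.95
position: [0.5587, 0.096, 0.2709]
tool_rot: [[0.983, -0.184, 0.009], [-0.184, -0.983, -0.003], [0.01, 0.002, -1.0]]
ft_force: [0.8, -0.3, -0.5]
grip_width: 0.0428
```

{"api": "apply_moves", "payload": {"motion": [{"tx": 0, "ty": -3, "tz": 0, "turn": 0, "jaw": 0.3}, {"tx": 0, "ty": -6.5, "tz": 0, "turn": 0, "jaw": 0.3}, {"tx": -0.2, "ty": -10, "tz": 0, "turn": 0, "jaw": 0.3}, {"tx": -0.2, "ty": -12, "tz": 0, "turn": 0, "jaw": 0.3}, {"tx": -0.2, "ty": -12, "tz": 0, "turn": 0, "jaw": 0.3}]}}

```text
time_s: 15.37
position: [0.5786, 0.218, 0.2702]
tool_rot: [[0.984, -0.18, 0.009], [-0.18, -0.984, -0.003], [0.009, 0.001, -1.0]]
ft_force: [0.4, -0.8, 0.0]
grip_width: 0.0555
```

```bash
python3 - <<'E'
from h import *
im,W=wr('w8.png')
for n,x,y in (('s2',.581,.215),('s3',.669,.141)):
    P=near(W,x,y,.03,.11,.15); print(n,len(P),P.mean(0) if len(P) else '')
    P=near(W,x,y,.03,.008,.02); print(' foot',cv2.minEnclosingCircle((P[:,:2]*1000).astype(np.float32)) if len(P) else '')
go(.580,.2152,.115,-10.9)
E
```

```text
s2 207 [0.58224601 0.21394965 0.12619342]
 foot ((580.23876953125, 213.81497192382812), 17.923330307006836)
s3 276 [0.66849831 0.14231111 0.12701115]
 foot ((668.491943359375, 140.78323364257812), 17.90207290649414)
t 15.42 p [0.5785 0.216  0.2703] yaw -10.44 w 0.0554 shift [1.000e-02 2.000e-02 1.553e+01] turn 0.46
```

{"api": "apply_moves", "payload": {"motion": [{"tx": 0.1, "ty": 0.1, "tz": 3, "turn": 0.5, "jaw": 0.3}, {"tx": 0.1, "ty": 0.1, "tz": 6.5, "turn": 0.5, "jaw": 0.3}, {"tx": 0.1, "ty": 0.1, "tz": 10, "turn": 0.5, "jaw": 0.3}, {"tx": 0.1, "ty": 0.1, "tz": 13.5, "turn": 0.5, "jaw": 0.3}, {"tx": 0.1, "ty": 0.1, "tz": 15.4, "turn": 0.5, "jaw": 0.3}]}}

```text
time_s: 15.83
position: [0.5792, 0.2125, 0.1126]
tool_rot: [[0.982, -0.191, 0.004], [-0.191, -0.982, -0.005], [0.005, 0.004, -1.0]]
ft_force: [-0.1, 0.1, -0.8]
grip_width: 0.0557
```

{"api": "apply_moves", "payload": {"motion": [{"tx": 0, "ty": 0, "tz": 0, "turn": 0, "jaw": -1}, {"tx": 0, "ty": 0, "tz": 0, "turn": 0, "jaw": -1}, {"tx": 0, "ty": 0, "tz": 0, "turn": 0, "jaw": -1}, {"tx": 0, "ty": 0, "tz": 0, "turn": 0, "jaw": -1}, {"tx": 0, "ty": 0, "tz": 0, "turn": 0, "jaw": -1}]}}

```text
time_s: 16.25
position: [0.5799, 0.2125, 0.1144]
tool_rot: [[0.982, -0.191, 0.007], [-0.191, -0.982, -0.004], [0.008, 0.003, -1.0]]
ft_force: [-0.1, -0.1, 3.0]
grip_width: 0.0123
```

{"api": "apply_moves", "payload": {"motion": [{"tx": 0, "ty": 0, "tz": 0, "turn": 0, "jaw": -1}, {"tx": 0, "ty": 0, "tz": 0, "turn": 0, "jaw": -1}, {"tx": 0, "ty": 0, "tz": 0, "turn": 0, "jaw": -1}, {"tx": 0, "ty": 0, "tz": 0, "turn": 0, "jaw": -1}]}}

```text
time_s: 16.58
position: [0.5799, 0.2125, 0.1145]
tool_rot: [[0.982, -0.191, 0.007], [-0.191, -0.982, -0.004], [0.008, 0.003, -1.0]]
ft_force: [-0.0, -0.3, -1.2]
grip_width: 0.0128
```

{"api": "apply_moves", "payload": {"motion": [{"tx": 0, "ty": 0, "tz": -2, "turn": 0, "jaw": -1}, {"tx": 0, "ty": 0, "tz": -5, "turn": 0, "jaw": -1}, {"tx": 0, "ty": 0, "tz": -9, "turn": 0, "jaw": -1}, {"tx": 0, "ty": 0, "tz": -13, "turn": 0, "jaw": -1}, {"tx": 0, "ty": 0, "tz": -16, "turn": 0, "jaw": -1}]}}

```text
time_s: 17.0
position: [0.5788, 0.2133, 0.278]
tool_rot: [[0.982, -0.191, 0.01], [-0.191, -0.982, -0.004], [0.011, 0.002, -1.0]]
ft_force: [1.2, 1.0, -0.7]
grip_width: 0.0125
```

```bash
python3 -c "
from h import *
im,W=wr('w9.png'); held(W,.115)
go(.438,-.2702,None,-10.9)"
```

```text
foot 977 [579.1 213.3] 17.9 TCP [580.  213.6 283.7]
t 17.05 p [0.58   0.2136 0.2837] yaw -11.0 w 0.0123 shift [-4.71 50.2  -0.17] turn -0.1
```

{"api": "apply_moves", "payload": {"motion": [{"tx": -0.3, "ty": 3, "tz": 0, "turn": 0, "jaw": -1}, {"tx": -0.6, "ty": 6.5, "tz": 0, "turn": 0, "jaw": -1}, {"tx": -0.9, "ty": 10, "tz": 0, "turn": 0, "jaw": -1}, {"tx": -1.2, "ty": 13, "tz": 0, "turn": 0, "jaw": -1}, {"tx": -1.5, "ty": 16, "tz": 0, "turn": 0, "jaw": -1}]}}

```text
time_s: 17.47
position: [0.534, 0.0581, 0.2829]
tool_rot: [[0.981, -0.191, 0.019], [-0.191, -0.982, -0.002], [0.019, -0.001, -1.0]]
ft_force: [0.7, 0.7, -1.1]
grip_width: 0.0125
```

{"api": "apply_moves", "payload": {"motion": [{"tx": -0.3, "ty": 3, "tz": 0, "turn": 0, "jaw": -1}, {"tx": -0.6, "ty": 6.5, "tz": 0, "turn": 0, "jaw": -1}, {"tx": -0.9, "ty": 10, "tz": 0, "turn": 0, "jaw": -1}, {"tx": -1.2, "ty": 13, "tz": 0, "turn": 0, "jaw": -1}, {"tx": -1.5, "ty": 16, "tz": 0, "turn": 0, "jaw": -1}]}}

```text
time_s: 17.88
position: [0.4879, -0.0975, 0.2821]
tool_rot: [[0.981, -0.191, 0.019], [-0.191, -0.982, -0.002], [0.019, -0.002, -1.0]]
ft_force: [0.4, -0.3, -1.2]
grip_width: 0.0127
```

{"api": "apply_moves", "payload": {"motion": [{"tx": -0.3, "ty": 3, "tz": 0, "turn": 0, "jaw": -1}, {"tx": -0.6, "ty": 6.5, "tz": 0, "turn": 0, "jaw": -1}, {"tx": -0.9, "ty": 10, "tz": 0, "turn": 0, "jaw": -1}, {"tx": -1.2, "ty": 13, "tz": 0, "turn": 0, "jaw": -1}, {"tx": -1.4, "ty": 15, "tz": 0, "turn": 0, "jaw": -1}]}}

```text
time_s: 18.3
position: [0.4444, -0.2445, 0.2812]
tool_rot: [[0.981, -0.193, 0.018], [-0.193, -0.981, -0.002], [0.018, -0.001, -1.0]]
ft_force: [-0.1, 0.5, -0.7]
grip_width: 0.0127
```

{"api": "apply_moves", "payload": {"motion": [{"tx": 0, "ty": 1, "tz": 0, "turn": 0, "jaw": -1}, {"tx": 0, "ty": 1, "tz": 0, "turn": 0, "jaw": -1}, {"tx": 0, "ty": 1, "tz": 1, "turn": 0, "jaw": -1}, {"tx": 0, "ty": 1, "tz": 3, "turn": 0, "jaw": -1}, {"tx": 0, "ty": 1, "tz": 5, "turn": 0, "jaw": -1}]}}

```text
time_s: 18.72
position: [0.4439, -0.2534, 0.231]
tool_rot: [[0.981, -0.192, 0.019], [-0.192, -0.981, -0.003], [0.02, -0.001, -1.0]]
ft_force: [0.8, -1.0, -1.6]
grip_width: 0.0125
```

```bash
python3 -c "
from h import *
im,W=wr('w10.png'); held(W,.115)
go(.4385,-.270,.120,-10.9)"
```

```text
foot 434 [ 445.3 -253.4] 18.0 TCP [ 442.7 -252.2  226.8]
t 18.77 p [ 0.4427 -0.2522  0.2268] yaw -11.06 w 0.0123 shift [-0.22  1.88 10.67] turn -0.16
```

{"api": "apply_moves", "payload": {"motion": [{"tx": -0.4, "ty": 1.8, "tz": 0, "turn": 0, "jaw": -1}, {"tx": -0.4, "ty": 1.8, "tz": 0, "turn": 0, "jaw": -1}, {"tx": -0.4, "ty": 1.8, "tz": 0, "turn": 0, "jaw": -1}, {"tx": -0.4, "ty": 1.8, "tz": 2, "turn": 0, "jaw": -1}, {"tx": -0.4, "ty": 1.8, "tz": 4, "turn": 0, "jaw": -1}]}}

```text
time_s: 19.18
position: [0.4369, -0.2686, 0.1877]
tool_rot: [[0.981, -0.191, 0.017], [-0.191, -0.982, -0.0], [0.017, -0.003, -1.0]]
ft_force: [0.5, -1.0, -1.6]
grip_width: 0.0126
```

```bash
python3 -c "
from h import *
im,W=wr('w11.png'); held(W,.115)
go(.436,-.269,.120,-10.9)"
```

```text
foot 337 [ 437.3 -271.7] 35.8 TCP [ 435.5 -267.3  183.4]
t 19.23 p [ 0.4355 -0.2673  0.1834] yaw -11.03 w 0.0126 shift [0.02 0.21 6.34] turn -0.13
```

{"api": "apply_moves", "payload": {"motion": [{"tx": 0, "ty": 0.2, "tz": 1, "turn": 0, "jaw": -1}, {"tx": 0, "ty": 0.2, "tz": 2.5, "turn": 0, "jaw": -1}, {"tx": 0, "ty": 0.2, "tz": 4.5, "turn": 0, "jaw": -1}, {"tx": 0, "ty": 0.2, "tz": 6.3, "turn": 0, "jaw": -1}, {"tx": 0, "ty": 0.2, "tz": 6.3, "turn": 0, "jaw": -1}]}}

```text
time_s: 19.65
position: [0.4356, -0.2677, 0.119]
tool_rot: [[0.982, -0.191, 0.009], [-0.191, -0.982, 0.008], [0.007, -0.01, -1.0]]
ft_force: [0.1, -0.4, -1.9]
grip_width: 0.0123
```

{"api": "apply_moves", "payload": {"motion": [{"tx": 0, "ty": 0, "tz": 0, "turn": 0, "jaw": -0.3}, {"tx": 0, "ty": 0, "tz": 0, "turn": 0, "jaw": -0.3}, {"tx": 0, "ty": 0, "tz": 0, "turn": 0, "jaw": -0.3}, {"tx": 0, "ty": 0, "tz": 0, "turn": 0, "jaw": -0.3}, {"tx": 0, "ty": 0, "tz": 0, "turn": 0, "jaw": -0.3}]}}

```text
time_s: 20.07
position: [0.4359, -0.2678, 0.1198]
tool_rot: [[0.982, -0.191, 0.01], [-0.191, -0.982, 0.007], [0.008, -0.009, -1.0]]
ft_force: [-0.0, 1.0, 0.0]
grip_width: 0.0297
```

{"api": "apply_moves", "payload": {"motion": [{"tx": 0, "ty": 0, "tz": -2, "turn": 0, "jaw": -0.3}, {"tx": 0, "ty": 0, "tz": -5, "turn": 0, "jaw": -0.3}, {"tx": 0, "ty": 0, "tz": -9, "turn": 0, "jaw": -0.3}, {"tx": 0, "ty": 0, "tz": -12, "turn": 0, "jaw": -0.3}, {"tx": 0, "ty": 0, "tz": -14, "turn": 0, "jaw": -0.3}]}}

```text
time_s: 20.48
position: [0.4348, -0.2691, 0.2635]
tool_rot: [[0.982, -0.191, 0.013], [-0.191, -0.982, 0.004], [0.012, -0.006, -1.0]]
ft_force: [-0.1, -0.4, -0.3]
grip_width: 0.0297
```

```bash
python3 -c "
from h import *
im,W=wr('w12.png')
for x,y in ((.438,-.270),(.468,-.378)):
  P=near(W,x,y,.03,.12,.16); print('rod top',len(P),P.mean(0),P[:,2].max())
go(.6685,.1415,.265,-10.9)"
```

```text
rod top 207 [ 0.43808893 -0.26735805  0.13151815] 0.1351325627999196
rod top 265 [ 0.46837008 -0.37743862  0.13124034] 0.13562423711922225
t 20.53 p [ 0.4354 -0.2698  0.2663] yaw -11.01 w 0.0296 shift [ 15.02 -44.82   0.54] turn -0.11
```

Three stirrers are placed. Next is s3.

{"api": "apply_moves", "payload": {"motion": [{"tx": 1, "ty": -3, "tz": 0, "turn": 0, "jaw": 0}, {"tx": 2, "ty": -6, "tz": 0, "turn": 0, "jaw": 0}, {"tx": 3, "ty": -9, "tz": 0, "turn": 0, "jaw": 0}, {"tx": 4, "ty": -12, "tz": 0, "turn": 0, "jaw": 0}, {"tx": 5, "ty": -15, "tz": 0, "turn": 0, "jaw": 0}]}}

```text
time_s: 20.95
position: [0.5136, -0.1307, 0.2679]
tool_rot: [[0.981, -0.191, 0.017], [-0.191, -0.982, 0.0], [0.017, -0.003, -1.0]]
ft_force: [1.7, 0.2, 0.0]
grip_width: 0.0431
```

{"api": "apply_moves", "payload": {"motion": [{"tx": 1, "ty": -3, "tz": 0, "turn": 0, "jaw": 0}, {"tx": 2, "ty": -6, "tz": 0, "turn": 0, "jaw": 0}, {"tx": 3, "ty": -9, "tz": 0, "turn": 0, "jaw": 0}, {"tx": 4, "ty": -12, "tz": 0, "turn": 0, "jaw": 0}, {"tx": 5, "ty": -15, "tz": 0, "turn": 0, "jaw": 0}]}}

```text
time_s: 21.37
position: [0.5918, 0.0085, 0.2694]
tool_rot: [[0.981, -0.191, 0.017], [-0.191, -0.982, 0.0], [0.017, -0.003, -1.0]]
ft_force: [-0.5, -0.4, 0.2]
grip_width: 0.0427
```

{"api": "apply_moves", "payload": {"motion": [{"tx": 1, "ty": -3, "tz": 0, "turn": 0, "jaw": 0.3}, {"tx": 2, "ty": -6, "tz": 0, "turn": 0, "jaw": 0.3}, {"tx": 3, "ty": -9, "tz": 0, "turn": 0, "jaw": 0.3}, {"tx": 4, "ty": -12, "tz": 0, "turn": 0, "jaw": 0.3}, {"tx": 4.5, "ty": -13, "tz": 0, "turn": 0, "jaw": 0.3}]}}

```text
time_s: 21.78
position: [0.6615, 0.1312, 0.27]
tool_rot: [[0.982, -0.188, 0.017], [-0.188, -0.982, 0.001], [0.016, -0.004, -1.0]]
ft_force: [-0.4, -0.3, -0.1]
grip_width: 0.0555
```

{"api": "apply_moves", "payload": {"motion": [{"tx": 0, "ty": 0, "tz": 0, "turn": 0, "jaw": 0.3}, {"tx": 0, "ty": 0, "tz": 0, "turn": 0, "jaw": 0.3}]}}

```text
time_s: 21.95
position: [0.6614, 0.1317, 0.2694]
tool_rot: [[0.982, -0.187, 0.016], [-0.187, -0.982, 0.001], [0.015, -0.004, -1.0]]
ft_force: [0.2, 0.4, 0.0]
grip_width: 0.0555
```

```bash
python3 - <<'E'
from h import *
im,W=wr('w13.png')
P=near(W,.669,.141,.03,.11,.15); print(len(P),P.mean(0) if len(P) else '')
P=near(W,.669,.141,.03,.008,.02); print(' foot',cv2.minEnclosingCircle((P[:,:2]*1000).astype(np.float32)) if len(P) else '')
go(.6685,.1415,.115,-10.9)
E
```

```text
214 [0.67053061 0.14006445 0.1262441 ]
 foot ((668.611328125, 140.7431640625), 17.798425674438477)
t 22.0 p [0.6612 0.1308 0.2697] yaw -10.85 w 0.0556 shift [ 0.27 -1.12 15.48] turn 0.05
```

{"api": "apply_moves", "payload": {"motion": [{"tx": 0.3, "ty": -1.1, "tz": 2, "turn": 0, "jaw": 0.3}, {"tx": 0.3, "ty": -1.1, "tz": 5.5, "turn": 0, "jaw": 0.3}, {"tx": 0.3, "ty": -1.1, "tz": 9, "turn": 0, "jaw": 0.3}, {"tx": 0.3, "ty": -1.1, "tz": 12.5, "turn": 0, "jaw": 0.3}, {"tx": 0.3, "ty": -1.1, "tz": 15.3, "turn": 0, "jaw": 0.3}]}}

```text
time_s: 22.42
position: [0.6676, 0.1397, 0.1148]
tool_rot: [[0.982, -0.19, 0.014], [-0.19, -0.982, 0.001], [0.014, -0.003, -1.0]]
ft_force: [-0.0, -0.1, -0.0]
grip_width: 0.0553
```

{"api": "apply_moves", "payload": {"motion": [{"tx": 0, "ty": 0, "tz": 0, "turn": 0, "jaw": -1}, {"tx": 0, "ty": 0, "tz": 0, "turn": 0, "jaw": -1}, {"tx": 0, "ty": 0, "tz": 0, "turn": 0, "jaw": -1}, {"tx": 0, "ty": 0, "tz": 0, "turn": 0, "jaw": -1}, {"tx": 0, "ty": 0, "tz": 0, "turn": 0, "jaw": -1}]}}

```text
time_s: 22.83
position: [0.6685, 0.1394, 0.1175]
tool_rot: [[0.982, -0.19, 0.019], [-0.19, -0.982, 0.0], [0.018, -0.004, -1.0]]
ft_force: [-0.9, -0.5, 5.6]
grip_width: 0.0124
```

{"api": "apply_moves", "payload": {"motion": [{"tx": 0, "ty": 0, "tz": 0, "turn": 0, "jaw": -1}, {"tx": 0, "ty": 0, "tz": 0, "turn": 0, "jaw": -1}, {"tx": 0, "ty": 0, "tz": 0, "turn": 0, "jaw": -1}, {"tx": 0, "ty": 0, "tz": 0, "turn": 0, "jaw": -1}]}}

```text
time_s: 23.17
position: [0.6685, 0.1395, 0.1176]
tool_rot: [[0.982, -0.19, 0.019], [-0.19, -0.982, 0.001], [0.018, -0.004, -1.0]]
ft_force: [0.4, -0.9, 1.2]
grip_width: 0.0124
```

{"api": "apply_moves", "payload": {"motion": [{"tx": 0, "ty": 0, "tz": -2, "turn": 0, "jaw": -1}, {"tx": 0, "ty": 0, "tz": -5, "turn": 0, "jaw": -1}, {"tx": 0, "ty": 0, "tz": -9, "turn": 0, "jaw": -1}, {"tx": 0, "ty": 0, "tz": -13, "turn": 0, "jaw": -1}, {"tx": 0, "ty": 0, "tz": -16, "turn": 0, "jaw": -1}]}}

```text
time_s: 23.58
position: [0.6654, 0.1395, 0.2811]
tool_rot: [[0.982, -0.19, 0.022], [-0.19, -0.982, 0.001], [0.021, -0.005, -1.0]]
ft_force: [0.5, -0.3, -0.3]
grip_width: 0.0123
```

```bash
python3 -c "
from h import *
im,W=wr('w14.png'); held(W,.115)
go(.487,-.2796,None,-10.9)"
```

```text
foot 840 [666.3 139.7] 17.7 TCP [666.5 139.6 287.2]
t 23.63 p [0.6665 0.1396 0.2872] yaw -10.94 w 0.0123 shift [-9.66 44.56 -0.6 ] turn -0.04
```

{"api": "apply_moves", "payload": {"motion": [{"tx": -0.6, "ty": 3, "tz": 0, "turn": 0, "jaw": -1}, {"tx": -1.3, "ty": 6, "tz": 0, "turn": 0, "jaw": -1}, {"tx": -2, "ty": 9, "tz": 0, "turn": 0, "jaw": -1}, {"tx": -2.6, "ty": 12, "tz": 0, "turn": 0, "jaw": -1}, {"tx": -3.3, "ty": 15, "tz": 0, "turn": 0, "jaw": -1}]}}

```text
time_s: 24.05
position: [0.6048, -0.0025, 0.2847]
tool_rot: [[0.981, -0.189, 0.031], [-0.189, -0.982, 0.001], [0.03, -0.007, -1.0]]
ft_force: [-0.0, -0.3, 0.0]
grip_width: 0.0126
```

{"api": "apply_moves", "payload": {"motion": [{"tx": -0.6, "ty": 3, "tz": 0, "turn": 0, "jaw": -1}, {"tx": -1.3, "ty": 6, "tz": 0, "turn": 0, "jaw": -1}, {"tx": -2, "ty": 9, "tz": 0, "turn": 0, "jaw": -1}, {"tx": -2.6, "ty": 12, "tz": 0, "turn": 0, "jaw": -1}, {"tx": -3.3, "ty": 15, "tz": 0, "turn": 0, "jaw": -1}]}}

```text
time_s: 24.47
position: [0.5431, -0.1447, 0.2823]
tool_rot: [[0.981, -0.189, 0.03], [-0.189, -0.982, 0.001], [0.029, -0.007, -1.0]]
ft_force: [0.6, -0.6, -1.8]
grip_width: 0.0125
```

{"api": "apply_moves", "payload": {"motion": [{"tx": -0.6, "ty": 3, "tz": 0, "turn": 0, "jaw": -1}, {"tx": -1.3, "ty": 6, "tz": 0, "turn": 0, "jaw": -1}, {"tx": -2, "ty": 9, "tz": 0, "turn": 0, "jaw": -1}, {"tx": -2.6, "ty": 12, "tz": 0, "turn": 0, "jaw": -1}, {"tx": -3, "ty": 13, "tz": 0, "turn": 0, "jaw": -1}]}}

```text
time_s: 24.88
position: [0.4877, -0.2698, 0.2798]
tool_rot: [[0.981, -0.192, 0.029], [-0.192, -0.981, 0.001], [0.028, -0.007, -1.0]]
ft_force: [-0.4, -0.6, -0.9]
grip_width: 0.0122
```

{"api": "apply_moves", "payload": {"motion": [{"tx": 0, "ty": 0, "tz": 0, "turn": 0, "jaw": -1}, {"tx": 0, "ty": 0, "tz": 0, "turn": 0, "jaw": -1}, {"tx": 0, "ty": 0, "tz": 2, "turn": 0, "jaw": -1}, {"tx": 0, "ty": 0, "tz": 4, "turn": 0, "jaw": -1}, {"tx": 0, "ty": 0, "tz": 4, "turn": 0, "jaw": -1}]}}

```text
time_s: 25.3
position: [0.4885, -0.2674, 0.2364]
tool_rot: [[0.981, -0.19, 0.024], [-0.191, -0.982, 0.006], [0.023, -0.01, -1.0]]
ft_force: [-0.5, -0.4, -2.4]
grip_width: 0.0126
```

```bash
python3 -c "
from h import *
im,W=wr('w15.png'); held(W,.115)
go(.487,-.2796,.123,-10.9)"
```

```text
foot 943 [ 489.5 -266.6] 17.8 TCP [ 488.9 -268.   238.5]
t 25.35 p [ 0.4889 -0.268   0.2385] yaw -10.99 w 0.0125 shift [-0.26  1.27 11.53] turn -0.09
```

{"api": "apply_moves", "payload": {"motion": [{"tx": 0, "ty": 1.3, "tz": 0, "turn": 0, "jaw": -1}, {"tx": 0, "ty": 1.3, "tz": 0, "turn": 0, "jaw": -1}, {"tx": 0, "ty": 1.3, "tz": 1, "turn": 0, "jaw": -1}, {"tx": -0.1, "ty": 1.3, "tz": 3, "turn": 0, "jaw": -1}, {"tx": -0.1, "ty": 1.3, "tz": 4.5, "turn": 0, "jaw": -1}]}}

```text
time_s: 25.77
position: [0.4866, -0.2804, 0.1926]
tool_rot: [[0.981, -0.191, 0.027], [-0.191, -0.982, 0.003], [0.026, -0.008, -1.0]]
ft_force: [0.1, -0.8, -1.9]
grip_width: 0.0123
```

```bash
python3 -c "
from h import *
im,W=wr('w16.png'); held(W,.117)
go(.4865,-.2805,.123,-10.9)"
```

```text
foot 962 [ 487.9 -279.7] 17.9 TCP [ 485.8 -279.6  189.6]
t 25.82 p [ 0.4858 -0.2796  0.1896] yaw -11.01 w 0.0119 shift [-0.05  0.15  6.66] turn -0.11
```

{"api": "apply_moves", "payload": {"motion": [{"tx": -0.1, "ty": 0.1, "tz": 2, "turn": 0, "jaw": -1}, {"tx": -0.1, "ty": 0.1, "tz": 4, "turn": 0, "jaw": -1}, {"tx": -0.1, "ty": 0.1, "tz": 6, "turn": 0, "jaw": -1}, {"tx": -0.1, "ty": 0.1, "tz": 6.6, "turn": 0, "jaw": -1}, {"tx": -0.1, "ty": 0.1, "tz": 6.6, "turn": 0, "jaw": -1}]}}

```text
time_s: 26.23
position: [0.4861, -0.2798, 0.1232]
tool_rot: [[0.981, -0.191, 0.022], [-0.191, -0.982, 0.008], [0.02, -0.012, -1.0]]
ft_force: [0.4, 0.7, -1.6]
grip_width: 0.0126
```

{"api": "apply_moves", "payload": {"motion": [{"tx": 0, "ty": 0, "tz": 0, "turn": 0, "jaw": -0.3}, {"tx": 0, "ty": 0, "tz": 0, "turn": 0, "jaw": -0.3}, {"tx": 0, "ty": 0, "tz": 0, "turn": 0, "jaw": -0.3}, {"tx": 0, "ty": 0, "tz": 0, "turn": 0, "jaw": -0.3}, {"tx": 0, "ty": 0, "tz": 0, "turn": 0, "jaw": -0.3}]}}

```text
time_s: 26.65
position: [0.4863, -0.2799, 0.1237]
tool_rot: [[0.981, -0.191, 0.023], [-0.191, -0.982, 0.007], [0.021, -0.012, -1.0]]
ft_force: [-0.2, 0.7, -0.2]
grip_width: 0.0296
```

{"api": "apply_moves", "payload": {"motion": [{"tx": 0, "ty": 0, "tz": -2, "turn": 0, "jaw": -0.3}, {"tx": 0, "ty": 0, "tz": -5, "turn": 0, "jaw": -0.3}, {"tx": 0, "ty": 0, "tz": -9, "turn": 0, "jaw": -0.3}, {"tx": 0, "ty": 0, "tz": -12, "turn": 0, "jaw": -0.3}, {"tx": 0, "ty": 0, "tz": -14, "turn": 0, "jaw": -0.3}]}}

```text
time_s: 27.07
position: [0.4834, -0.2812, 0.2675]
tool_rot: [[0.981, -0.191, 0.026], [-0.191, -0.982, 0.004], [0.025, -0.009, -1.0]]
ft_force: [0.1, 0.6, -0.2]
grip_width: 0.0301
```

```bash
cat >> h.py <<'E'
def pots():
    D=get_image('top'); save('top_%d.png'%int(telemetry.observe()['time_s']*100),D[0]); W=cloud('top',D[1])
    m=((W[...,2]>.045)&(W[...,2]<.11)&(W[...,0]>.3)&(W[...,0]<.75)&(np.abs(W[...,1])<.45)).astype(np.uint8)
    n,l,s,c=cv2.connectedComponentsWithStats(m)
    for i in range(1,n):
        if s[i,4]<30: continue
        P=W[l==i]; (q,r)=cv2.minEnclosingCircle((P[:,:2]*1000).astype(np.float32)); print('blob',s[i,4],np.round(q,1),round(r,1),'z',np.round(np.percentile(P[:,2],[50,95]),3))
E
python3 -c "
from h import *
im,W=wr('w17.png')
for x,y in ((.487,-.280),(.438,-.270),(.468,-.378),(.419,-.368)):
  P=near(W,x,y,.03,.12,.16); print('rod top',len(P),P.mean(0),P[:,2].max())
P=near(W,.446,-.151,.05,.06,.08); print('B',cv2.minEnclosingCircle((P[:,:2]*1000).astype(np.float32)),len(P))
pots()
go(.446,-.151,.2,-10.9)"
```

```text
rod top 198 [ 0.48843212 -0.27895818  0.13170862] 0.13476023118325078
rod top 194 [ 0.43860621 -0.26732334  0.13097053] 0.13493647628068772
rod top 235 [ 0.4691662  -0.37783213  0.13094776] 0.13542363088174442
rod top 219 [ 0.41881237 -0.364795    0.13029819] 0.13537569638128816
B ((445.1758728027344, -152.34945678710938), 33.492984771728516) 859
blob 89 [566.7  79.9] 24.7 z [0.081 0.089]
blob 265 [ 559.4 -186. ] 27.3 z [0.075 0.079]
blob 173 [490.1 346.7] 45.4 z [0.058 0.064]
blob 95 [ 473.7 -254.9] 45.2 z [0.066 0.073]
blob 125 [ 446.3 -149.9] 32.6 z [0.07  0.077]
blob 96 [ 405.8 -348.2] 42.3 z [0.067 0.074]
t 27.17 p [ 0.4838 -0.2816  0.2676] yaw -11.01 w 0.03 shift [ -6.39 -12.05   6.68] turn -0.11
```

All four rods stand in cells, and the pots have not been disturbed so far. Next is pot B.

{"api": "apply_moves", "payload": {"motion": [{"tx": -1.8, "ty": -3.3, "tz": 0, "turn": 0, "jaw": 1}, {"tx": -3.5, "ty": -6.5, "tz": 0, "turn": 0, "jaw": 1}, {"tx": -5.2, "ty": -9.8, "tz": 1, "turn": 0, "jaw": 1}, {"tx": -6.4, "ty": -12, "tz": 3, "turn": 0, "jaw": 1}, {"tx": -6.4, "ty": -12, "tz": 6, "turn": 0, "jaw": 1}]}}

```text
time_s: 27.58
position: [0.4445, -0.1478, 0.2076]
tool_rot: [[0.982, -0.188, 0.031], [-0.188, -0.982, 0.001], [0.03, -0.007, -1.0]]
ft_force: [1.0, -0.8, -0.1]
grip_width: 0.0853
```

{"api": "apply_moves", "payload": {"motion": [{"tx": 0, "ty": 0, "tz": 0, "turn": 0, "jaw": 1}, {"tx": 0, "ty": 0, "tz": 0, "turn": 0, "jaw": 1}, {"tx": 0, "ty": 0, "tz": 0, "turn": 0, "jaw": 1}]}}

```text
time_s: 27.83
position: [0.445, -0.1484, 0.2085]
tool_rot: [[0.982, -0.188, 0.032], [-0.188, -0.982, 0.001], [0.031, -0.007, -0.999]]
ft_force: [0.9, 0.4, 0.1]
grip_width: 0.0854
```

```bash
python3 -c "
from h import *
im,W=wr('w18.png')
P=near(W,.446,-.151,.05,.055,.085); print('B',cv2.minEnclosingCircle((P[:,:2]*1000).astype(np.float32)),len(P))
go(.4457,-.1515,.063,-10.9)"
```

```text
B ((445.408447265625, -152.46302795410156), 32.86526107788086) 1258
t 27.88 p [ 0.4452 -0.1487  0.2087] yaw -10.87 w 0.0852 shift [-0.36  0.36 14.57] turn 0.03
```

View pics/w18.png

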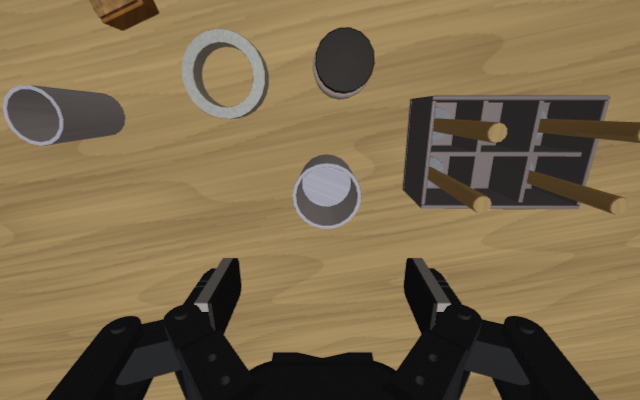

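The view shows four rods in the corner cells, and pot B's rim at (327,196) roughly centred between the jaws. I'll lower.

{"api": "apply_moves", "payload": {"motion": [{"tx": -0.2, "ty": 0.4, "tz": 2, "turn": 0, "jaw": 1}, {"tx": -0.2, "ty": 0.4, "tz": 4, "turn": 0, "jaw": 1}, {"tx": -0.2, "ty": 0.4, "tz": 7, "turn": 0, "jaw": 1}, {"tx": -0.2, "ty": 0.4, "tz": 8, "turn": 0, "jaw": 1}, {"tx": -0.2, "ty": 0.4, "tz": 8, "turn": 0, "jaw": 1}]}}

```text
time_s: 28.3
position: [0.4448, -0.1527, 0.1275]
tool_rot: [[0.981, -0.189, 0.03], [-0.19, -0.982, 0.002], [0.03, -0.007, -1.0]]
ft_force: [0.1, -0.6, -0.1]
grip_width: 0.0856
```

```bash
python3 -c "
from h import *
go(.4457,-.152,.063,-10.9)"
```

```text
t 28.3 p [ 0.4448 -0.1527  0.1275] yaw -10.93 w 0.0856 shift [-0.12 -0.04  6.45] turn -0.03
```

{"api": "apply_moves", "payload": {"motion": [{"tx": -0.1, "ty": -0.1, "tz": 2, "turn": 0, "jaw": 1}, {"tx": -0.1, "ty": -0.1, "tz": 4, "turn": 0, "jaw": 1}, {"tx": -0.1, "ty": -0.1, "tz": 6, "turn": 0, "jaw": 1}, {"tx": -0.1, "ty": -0.1, "tz": 6.4, "turn": 0, "jaw": 1}, {"tx": -0.1, "ty": -0.1, "tz": 6.4, "turn": 0, "jaw": 1}]}}

```text
time_s: 28.72
position: [0.4464, -0.152, 0.0639]
tool_rot: [[0.981, -0.19, 0.03], [-0.19, -0.982, 0.002], [0.03, -0.007, -1.0]]
ft_force: [-1.0, -0.1, -0.2]
grip_width: 0.0855
```

{"api": "apply_moves", "payload": {"motion": [{"tx": 0, "ty": 0, "tz": 0, "turn": 0, "jaw": -1}, {"tx": 0, "ty": 0, "tz": 0, "turn": 0, "jaw": -1}, {"tx": 0, "ty": 0, "tz": 0, "turn": 0, "jaw": -1}, {"tx": 0, "ty": 0, "tz": 0, "turn": 0, "jaw": -1}, {"tx": 0, "ty": 0, "tz": 0, "turn": 0, "jaw": -1}], "squeeze": 60}}

```text
time_s: 29.13
position: [0.4475, -0.1527, 0.0661]
tool_rot: [[0.981, -0.19, 0.034], [-0.19, -0.982, -0.001], [0.034, -0.005, -0.999]]
ft_force: [-0.2, 0.8, 10.1]
grip_width: 0.0641
```

{"api": "apply_moves", "payload": {"motion": [{"tx": 0, "ty": 0, "tz": -1, "turn": 0, "jaw": -1}, {"tx": 0, "ty": 0, "tz": -3, "turn": 0, "jaw": -1}, {"tx": 0, "ty": 0, "tz": -6, "turn": 0, "jaw": -1}, {"tx": 0, "ty": 0, "tz": -9, "turn": 0, "jaw": -1}, {"tx": 0, "ty": 0, "tz": -12, "turn": 0, "jaw": -1}]}}

```text
time_s: 29.55
position: [0.4431, -0.1524, 0.1886]
tool_rot: [[0.981, -0.19, 0.035], [-0.19, -0.982, -0.002], [0.035, -0.005, -0.999]]
ft_force: [0.9, -0.8, -2.1]
grip_width: 0.0642
```

```bash
python3 -c "
from h import *
im,W=wr('w19.png')
x,y,z=telemetry.observe()['position']
P=near(W,x,y,.045,z-.01,z+.022); print('B',cv2.minEnclosingCircle((P[:,:2]*1000).astype(np.float32)),len(P),np.percentile(P[:,2],95))
go(.4892,.345,None,-10.9)"
```

```text
B ((448.46728515625, -154.2147979736328), 44.79704666137695) 8073 0.21425567212139196
t 29.6 p [ 0.445  -0.1536  0.194 ] yaw -10.91 w 0.064 shift [ -5.09 -49.79  -0.17] turn -0.01
```

View pics/w19.png

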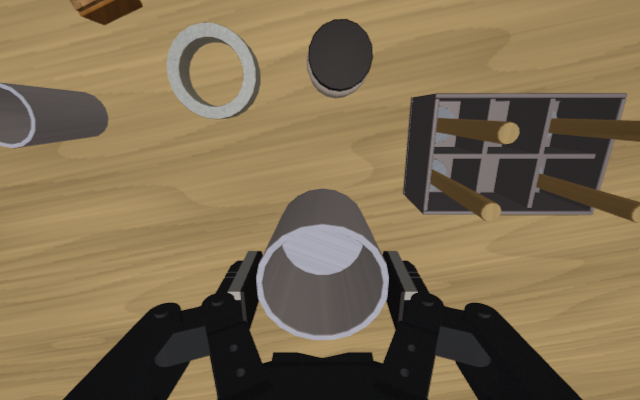

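{"api": "apply_moves", "payload": {"motion": [{"tx": -0.3, "ty": -3, "tz": 0, "turn": 0, "jaw": -1}, {"tx": -0.6, "ty": -6.5, "tz": 0, "turn": 0, "jaw": -1}, {"tx": -0.9, "ty": -10, "tz": 0, "turn": 0, "jaw": -1}, {"tx": -1.2, "ty": -13, "tz": 0, "turn": 0, "jaw": -1}, {"tx": -1.5, "ty": -16, "tz": 0, "turn": 0, "jaw": -1}]}}

```text
time_s: 30.02
position: [0.4604, 0.0079, 0.1946]
tool_rot: [[0.981, -0.189, 0.045], [-0.189, -0.982, -0.008], [0.045, -0.001, -0.999]]
ft_force: [0.6, 0.1, -2.7]
grip_width: 0.0639
```

{"api": "apply_moves", "payload": {"motion": [{"tx": -0.3, "ty": -3, "tz": 0, "turn": 0, "jaw": -1}, {"tx": -0.6, "ty": -6.5, "tz": 0, "turn": 0, "jaw": -1}, {"tx": -0.9, "ty": -10, "tz": 0, "turn": 0, "jaw": -1}, {"tx": -1.2, "ty": -13, "tz": 0, "turn": 0, "jaw": -1}, {"tx": -1.5, "ty": -16, "tz": 0, "turn": 0, "jaw": -1}]}}

```text
time_s: 30.43
position: [0.4758, 0.1697, 0.195]
tool_rot: [[0.981, -0.189, 0.046], [-0.189, -0.982, -0.007], [0.047, -0.001, -0.999]]
ft_force: [1.5, -1.3, -3.0]
grip_width: 0.0642
```

{"api": "apply_moves", "payload": {"motion": [{"tx": -0.3, "ty": -2.5, "tz": 0, "turn": 0, "jaw": -1}, {"tx": -0.6, "ty": -5, "tz": 0, "turn": 0, "jaw": -1}, {"tx": -0.9, "ty": -7, "tz": 0, "turn": 0, "jaw": -1}, {"tx": -0.9, "ty": -7, "tz": 0, "turn": 0, "jaw": -1}, {"tx": -0.9, "ty": -7, "tz": 0, "turn": 0, "jaw": -1}]}}

```text
time_s: 30.85
position: [0.4799, 0.2407, 0.1953]
tool_rot: [[0.981, -0.187, 0.047], [-0.187, -0.982, -0.007], [0.048, -0.002, -0.999]]
ft_force: [-0.4, -0.6, -2.6]
grip_width: 0.0644
```

```bash
python3 -c "
from h import *
im,W=wr('w20.png')
P=near(W,.489,.345,.06,.045,.07); print('A',cv2.minEnclosingCircle((P[:,:2]*1000).astype(np.float32)),len(P))
go(.4912,.345,None,-10.9)"
```

```text
A ((488.265869140625, 343.8642578125), 45.31718826293945) 2086
t 30.9 p [0.48   0.24   0.1952] yaw -10.85 w 0.0642 shift [ -0.87 -10.53  -0.03] turn 0.05
```

View pics/w20.png

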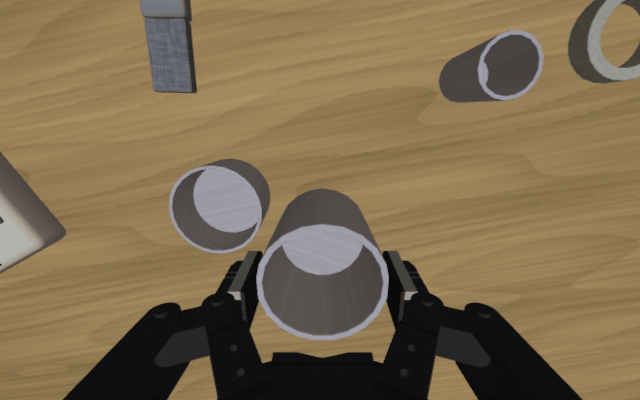

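The view shows pot B held upright, pot A at (218,208) empty, and pot C at (510,65). I'll move over pot A.

{"api": "apply_moves", "payload": {"motion": [{"tx": -0.3, "ty": -3, "tz": 0, "turn": 0, "jaw": -1}, {"tx": -0.6, "ty": -6.5, "tz": 0, "turn": 0, "jaw": -1}, {"tx": -0.9, "ty": -9, "tz": 0, "turn": 0, "jaw": -1}, {"tx": -0.9, "ty": -10.5, "tz": 0, "turn": 0, "jaw": -1}, {"tx": -0.9, "ty": -10.5, "tz": 0, "turn": 0, "jaw": -1}]}}

```text
time_s: 31.32
position: [0.4912, 0.3461, 0.195]
tool_rot: [[0.981, -0.187, 0.047], [-0.187, -0.982, -0.007], [0.048, -0.002, -0.999]]
ft_force: [0.0, -0.5, -2.1]
grip_width: 0.0642
```

{"api": "apply_moves", "payload": {"motion": [{"tx": 0, "ty": 0, "tz": 0, "turn": 0, "jaw": -1}, {"tx": 0, "ty": 0, "tz": 0, "turn": 0, "jaw": -1}]}}

```text
time_s: 31.48
position: [0.4914, 0.3449, 0.1952]
tool_rot: [[0.981, -0.188, 0.047], [-0.188, -0.982, -0.007], [0.048, -0.002, -0.999]]
ft_force: [0.2, 0.1, -2.2]
grip_width: 0.0642
```

```bash
python3 -c "
from h import *
im,W=wr('w21.png')
P=near(W,.489,.345,.06,.045,.07); print('A',cv2.minEnclosingCircle((P[:,:2]*1000).astype(np.float32)),len(P))
Z=telemetry.observe()['position'][2]
P=near(W,.49,.345,.06,Z-.058,Z-.02); print('Bpart',len(P),P.min(0),P.max(0))
go(.4905,.3445,.083,-10.9)"
```

```text
A ((489.0223083496094, 343.8960266113281), 44.67387771606445) 849
Bpart 6917 [0.45979368 0.31325071 0.13723209] [0.52190345 0.37365866 0.17522475]
t 31.53 p [0.4914 0.3448 0.1952] yaw -10.87 w 0.0642 shift [-0.62  0.07 11.21] turn 0.03
```

{"api": "apply_moves", "payload": {"motion": [{"tx": -0.2, "ty": 0, "tz": 1.5, "turn": 0, "jaw": -1}, {"tx": -0.3, "ty": 0, "tz": 3, "turn": 0, "jaw": -1}, {"tx": -0.4, "ty": 0, "tz": 4.5, "turn": 0, "jaw": -1}, {"tx": -0.5, "ty": 0, "tz": 5.5, "turn": 0, "jaw": -1}, {"tx": -0.5, "ty": 0, "tz": 5.5, "turn": 0, "jaw": -1}]}}

```text
time_s: 31.95
position: [0.4884, 0.3441, 0.1382]
tool_rot: [[0.981, -0.19, 0.044], [-0.189, -0.982, -0.009], [0.045, 0.0, -0.999]]
ft_force: [-0.3, 0.1, -1.7]
grip_width: 0.0641
```

```bash
python3 -c "
from h import *
im,W=wr('w22.png')
go(.4895,.345,.083,-10.9)"
```

```text
t 32.0 p [0.4889 0.3445 0.1396] yaw -10.92 w 0.0642 shift [-0.22 -0.05  5.66] turn -0.02
```

View pics/w22.png

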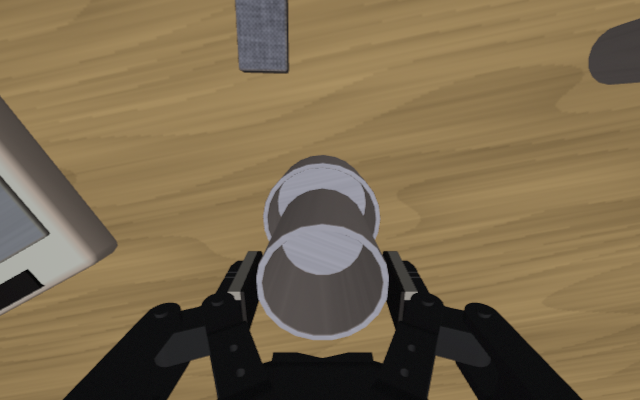

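Pot A's rim at (322,215) is centred under pot B. I'll lower.

{"api": "apply_moves", "payload": {"motion": [{"tx": -0.05, "ty": 0, "tz": 1, "turn": 0, "jaw": -1}, {"tx": -0.1, "ty": 0, "tz": 2, "turn": 0, "jaw": -1}, {"tx": -0.15, "ty": 0, "tz": 3, "turn": 0, "jaw": -1}, {"tx": -0.2, "ty": 0, "tz": 4, "turn": 0, "jaw": -1}, {"tx": -0.2, "ty": 0, "tz": 4, "turn": 0, "jaw": -1}]}}

```text
time_s: 32.42
position: [0.4879, 0.3441, 0.097]
tool_rot: [[0.981, -0.189, 0.042], [-0.189, -0.982, -0.01], [0.043, 0.002, -0.999]]
ft_force: [-0.5, 0.1, -2.7]
grip_width: 0.0637
```

{"api": "apply_moves", "payload": {"motion": [{"tx": 0, "ty": 0, "tz": 0.5, "turn": 0, "jaw": -1}, {"tx": 0, "ty": 0, "tz": 1, "turn": 0, "jaw": -1}, {"tx": 0, "ty": 0, "tz": 1.3, "turn": 0, "jaw": -1}, {"tx": 0, "ty": 0, "tz": 1.3, "turn": 0, "jaw": -1}]}}

```text
time_s: 32.75
position: [0.4882, 0.3439, 0.0834]
tool_rot: [[0.981, -0.189, 0.041], [-0.189, -0.982, -0.01], [0.042, 0.002, -0.999]]
ft_force: [-0.6, 0.1, -2.2]
grip_width: 0.0646
```

{"api": "apply_moves", "payload": {"motion": [{"tx": 0, "ty": 0, "tz": 0, "turn": 0, "jaw": 0.9}, {"tx": 0, "ty": 0, "tz": 0, "turn": 0, "jaw": 0.9}, {"tx": 0, "ty": 0, "tz": 0, "turn": 0, "jaw": 0.9}, {"tx": 0, "ty": 0, "tz": 0, "turn": 0, "jaw": 0.9}, {"tx": 0, "ty": 0, "tz": 0, "turn": 0, "jaw": 0.9}]}}

```text
time_s: 33.17
position: [0.4884, 0.344, 0.0837]
tool_rot: [[0.981, -0.189, 0.042], [-0.189, -0.982, -0.01], [0.043, 0.002, -0.999]]
ft_force: [0.1, -0.0, -0.2]
grip_width: 0.0812
```

{"api": "apply_moves", "payload": {"motion": [{"tx": 0.1, "ty": 0, "tz": -2, "turn": 0, "jaw": 0.9}, {"tx": 0.3, "ty": 0, "tz": -5, "turn": 0, "jaw": 0.9}, {"tx": 0.5, "ty": 0, "tz": -9, "turn": 0, "jaw": 0.9}, {"tx": 0.6, "ty": 0, "tz": -13, "turn": 0, "jaw": 0.9}, {"tx": 0.6, "ty": 0, "tz": -13, "turn": 0, "jaw": 0.9}]}}

```text
time_s: 33.58
position: [0.4909, 0.3453, 0.2223]
tool_rot: [[0.98, -0.189, 0.055], [-0.189, -0.982, -0.004], [0.055, -0.007, -0.998]]
ft_force: [0.7, 0.0, 0.5]
grip_width: 0.0807
```

```bash
cat >> h.py <<'E'
def rim(W,x,y,r,lo,hi,n=''):
    P=near(W,x,y,r,lo,hi)
    if len(P): c,q=cv2.minEnclosingCircle((P[:,:2]*1000).astype(np.float32)); print(n,len(P),np.round(c,1),round(q,1),'z50/95',np.round(np.percentile(P[:,2],[50,95]),4))
E
python3 -c "
from h import *
im,W=wr('w23.png')
rim(W,.489,.344,.06,.052,.064,'A'); rim(W,.489,.344,.05,.075,.1,'B')
rim(W,.566,.079,.07,.07,.1,'C')
pots()
go(.5655,.079,.2,-10.9)"
```

```text
A 1110 [488.7 343.9] 44.9 z50/95 [0.059 0.062]
B 1130 [486.7 343.5] 33.0 z50/95 [0.0867 0.0882]
C 2037 [565.   78.4] 25.7 z50/95 [0.0788 0.084 ]
blob 91 [566.6  79.6] 24.6 z [0.081 0.087]
blob 266 [ 559.5 -185.6] 27.0 z [0.075 0.079]
blob 250 [490.6 345.4] 45.3 z [0.061 0.089]
blob 592 [ 453.1 -322.1] 91.4 z [0.063 0.073]
t 33.68 p [0.4891 0.3443 0.2155] yaw -10.91 w 0.0812 shift [12.44 24.61  2.11] turn -0.01
```

Pot B is fully down, its rim at 88 mm as expected. Next is pot C.

{"api": "apply_moves", "payload": {"motion": [{"tx": 1.5, "ty": 3, "tz": 0, "turn": 0, "jaw": 0.9}, {"tx": 3, "ty": 6, "tz": 0, "turn": 0, "jaw": 0.9}, {"tx": 4.5, "ty": 9, "tz": 0, "turn": 0, "jaw": 0.9}, {"tx": 6, "ty": 12, "tz": 0, "turn": 0, "jaw": 0.9}, {"tx": 6, "ty": 12, "tz": 0, "turn": 0, "jaw": 0.9}]}}

```text
time_s: 34.1
position: [0.5263, 0.2105, 0.2167]
tool_rot: [[0.98, -0.194, 0.043], [-0.193, -0.981, -0.01], [0.044, 0.002, -0.999]]
ft_force: [0.8, -0.6, 0.6]
grip_width: 0.0812
```

{"api": "apply_moves", "payload": {"motion": [{"tx": 1.5, "ty": 3, "tz": 0, "turn": 0, "jaw": 0.9}, {"tx": 3, "ty": 6, "tz": 0, "turn": 0, "jaw": 0.9}, {"tx": 4.5, "ty": 9, "tz": 0, "turn": 0, "jaw": 0.9}, {"tx": 6, "ty": 12, "tz": 0, "turn": 0, "jaw": 0.9}, {"tx": 6, "ty": 12, "tz": 0, "turn": 0, "jaw": 0.9}]}}

```text
time_s: 34.52
position: [0.5628, 0.0766, 0.218]
tool_rot: [[0.979, -0.198, 0.041], [-0.198, -0.98, -0.012], [0.042, 0.003, -0.999]]
ft_force: [0.6, 0.3, -0.8]
grip_width: 0.0808
```

{"api": "apply_moves", "payload": {"motion": [{"tx": 0, "ty": 0, "tz": 0, "turn": 0, "jaw": 0.9}, {"tx": 0, "ty": 0, "tz": 0, "turn": 0, "jaw": 0.9}]}}

```text
time_s: 34.68
position: [0.5625, 0.0765, 0.2167]
tool_rot: [[0.979, -0.199, 0.038], [-0.199, -0.98, -0.012], [0.04, 0.004, -0.999]]
ft_force: [-0.6, 0.3, -0.1]
grip_width: 0.0814
```

```bash
python3 -c "
from h import *
im,W=wr('w24.png')
rim(W,.566,.079,.07,.07,.1,'C')
go(.5655,.0785,.075,-10.9)"
```

```text
C 854 [565.5  77.7] 24.9 z50/95 [0.0827 0.0842]
t 34.73 p [0.5624 0.0772 0.217 ] yaw -11.41 w 0.0812 shift [-0.29 -0.24 14.2 ] turn -0.51
```

{"api": "apply_moves", "payload": {"motion": [{"tx": 0, "ty": -0.2, "tz": 2, "turn": 0, "jaw": 0.9}, {"tx": -0.1, "ty": -0.2, "tz": 4, "turn": 0, "jaw": 0.9}, {"tx": -0.2, "ty": -0.2, "tz": 6.5, "turn": 0, "jaw": 0.9}, {"tx": -0.2, "ty": -0.2, "tz": 9, "turn": 0, "jaw": 0.9}, {"tx": -0.2, "ty": -0.2, "tz": 9, "turn": 0, "jaw": 0.9}]}}

```text
time_s: 35.15
position: [0.5619, 0.0799, 0.1226]
tool_rot: [[0.98, -0.196, 0.03], [-0.196, -0.981, -0.011], [0.032, 0.005, -0.999]]
ft_force: [-1.4, 0.2, -0.5]
grip_width: 0.0814
```

```bash
python3 -c "
from h import *
im,W=wr('w25.png')
rim(W,.566,.079,.07,.07,.1,'C')
go(.5655,.0785,.075,-10.9)"
```

```text
C 2185 [565.6  77.7] 24.9 z50/95 [0.0823 0.0842]
t 35.2 p [0.563  0.0797 0.1252] yaw -11.32 w 0.0809 shift [0.09 0.05 5.03] turn -0.42
```

{"api": "apply_moves", "payload": {"motion": [{"tx": 0.1, "ty": 0.1, "tz": 1.5, "turn": 0, "jaw": 0.9}, {"tx": 0.1, "ty": 0.1, "tz": 3, "turn": 0, "jaw": 0.9}, {"tx": 0.1, "ty": 0.1, "tz": 4.5, "turn": 0, "jaw": 0.9}, {"tx": 0.1, "ty": 0.1, "tz": 5, "turn": 0, "jaw": 0.9}, {"tx": 0.1, "ty": 0.1, "tz": 5, "turn": 0, "jaw": 0.9}]}}

```text
time_s: 35.62
position: [0.5655, 0.0784, 0.0756]
tool_rot: [[0.98, -0.196, 0.033], [-0.196, -0.981, -0.011], [0.035, 0.004, -0.999]]
ft_force: [0.2, 1.6, 0.2]
grip_width: 0.0811
```

{"api": "apply_moves", "payload": {"motion": [{"tx": 0, "ty": 0, "tz": 0, "turn": 0, "jaw": -1}, {"tx": 0, "ty": 0, "tz": 0, "turn": 0, "jaw": -1}, {"tx": 0, "ty": 0, "tz": 0, "turn": 0, "jaw": -1}, {"tx": 0, "ty": 0, "tz": 0, "turn": 0, "jaw": -1}, {"tx": 0, "ty": 0, "tz": 0, "turn": 0, "jaw": -1}]}}

```text
time_s: 36.03
position: [0.5662, 0.0785, 0.0774]
tool_rot: [[0.98, -0.196, 0.037], [-0.196, -0.981, -0.011], [0.038, 0.003, -0.999]]
ft_force: [-1.4, 0.1, 7.6]
grip_width: 0.048
```

{"api": "apply_moves", "payload": {"motion": [{"tx": 0, "ty": 0, "tz": -2, "turn": 0, "jaw": -1}, {"tx": 0.1, "ty": 0, "tz": -5, "turn": 0, "jaw": -1}, {"tx": 0.2, "ty": 0, "tz": -9, "turn": 0, "jaw": -1}, {"tx": 0.3, "ty": 0, "tz": -13, "turn": 0, "jaw": -1}, {"tx": 0.3, "ty": 0, "tz": -14, "turn": 0, "jaw": -1}]}}

```text
time_s: 36.45
position: [0.5657, 0.0795, 0.2245]
tool_rot: [[0.98, -0.196, 0.047], [-0.195, -0.981, -0.012], [0.049, 0.002, -0.999]]
ft_force: [1.6, -0.5, -0.8]
grip_width: 0.0482
```

{"api": "apply_moves", "payload": {"motion": [{"tx": 0, "ty": 0, "tz": 0, "turn": 0, "jaw": -1}, {"tx": 0, "ty": 0, "tz": 0, "turn": 0, "jaw": -1}]}}

```text
time_s: 36.62
position: [0.5658, 0.0796, 0.2254]
tool_rot: [[0.979, -0.196, 0.05], [-0.195, -0.981, -0.012], [0.051, 0.002, -0.999]]
ft_force: [0.1, 0.8, -1.6]
grip_width: 0.0481
```

```bash
python3 -c "
from h import *
im,W=wr('w26.png'); x,y,z=telemetry.observe()['position']
rim(W,x,y,.035,z+.002,z+.02,'C')
go(.489,.344,None,-10.9)"
```

```text
C 4042 [571.5  78.3] 34.3 z50/95 [0.2313 0.2415]
t 36.67 p [0.5653 0.0796 0.2239] yaw -11.27 w 0.0483 shift [-12.63 -24.44  -0.66] turn -0.37
```

{"api": "apply_moves", "payload": {"motion": [{"tx": -1.5, "ty": -3, "tz": 0, "turn": 0, "jaw": -1}, {"tx": -3, "ty": -6, "tz": 0, "turn": 0, "jaw": -1}, {"tx": -4.5, "ty": -9, "tz": 0, "turn": 0, "jaw": -1}, {"tx": -6, "ty": -12, "tz": 0, "turn": 0, "jaw": -1}, {"tx": -6.2, "ty": -12, "tz": 0, "turn": 0, "jaw": -1}]}}

```text
time_s: 37.08
position: [0.5256, 0.2137, 0.2182]
tool_rot: [[0.981, -0.191, 0.042], [-0.191, -0.982, -0.01], [0.043, 0.002, -0.999]]
ft_force: [0.0, 0.4, -0.9]
grip_width: 0.0482
```

{"api": "apply_moves", "payload": {"motion": [{"tx": -1.5, "ty": -3, "tz": 0, "turn": 0, "jaw": -1}, {"tx": -3, "ty": -6, "tz": 0, "turn": 0, "jaw": -1}, {"tx": -4.5, "ty": -9, "tz": 0, "turn": 0, "jaw": -1}, {"tx": -6, "ty": -12, "tz": 0, "turn": 0, "jaw": -1}, {"tx": -6.2, "ty": -12, "tz": 0, "turn": 0, "jaw": -1}]}}

```text
time_s: 37.5
position: [0.4854, 0.3474, 0.2126]
tool_rot: [[0.982, -0.187, 0.038], [-0.187, -0.982, -0.01], [0.039, 0.003, -0.999]]
ft_force: [0.0, 0.2, -2.5]
grip_width: 0.0481
```

{"api": "apply_moves", "payload": {"motion": [{"tx": 0, "ty": 0, "tz": 0, "turn": 0, "jaw": -1}, {"tx": 0, "ty": 0, "tz": 0, "turn": 0, "jaw": -1}]}}

```text
time_s: 37.67
position: [0.4847, 0.3474, 0.2105]
tool_rot: [[0.982, -0.186, 0.034], [-0.186, -0.983, -0.012], [0.036, 0.005, -0.999]]
ft_force: [0.7, -1.1, -1.4]
grip_width: 0.048
```

```bash
python3 -c "
from h import *
im,W=wr('w27.png'); x,y,z=telemetry.observe()['position']
rim(W,.487,.344,.045,.075,.1,'B')
P=near(W,x,y,.035,z-.075,z-.05); print('C low',len(P),P.min(0),P.max(0),np.array([x,y,z]))
go(.488,.3437,.111,-10.9)"
```

```text
B 715 [487.1 343.7] 32.8 z50/95 [0.087  0.0884]
C low 1235 [0.46347371 0.32324955 0.13613912] [0.50803464 0.36710348 0.16107717] [0.48523216 0.34681127 0.21107718]
t 37.72 p [0.4852 0.3468 0.2111] yaw -10.78 w 0.0481 shift [-0.04  0.2  10.01] turn 0.12
```

View pics/w27.png

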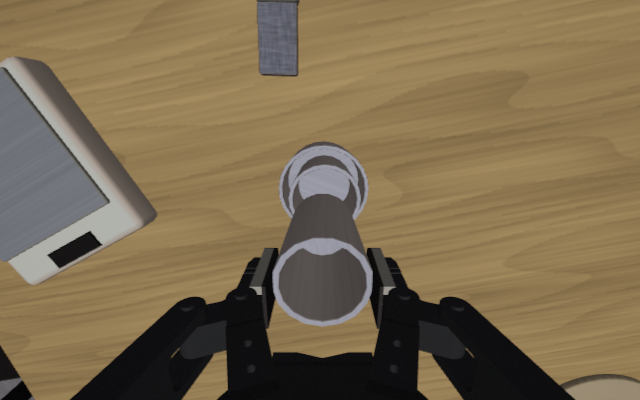

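Pots A and B are concentric at (323,185), with pot C held above them. I'll lower in two steps.

{"api": "apply_moves", "payload": {"motion": [{"tx": 0.1, "ty": 0.15, "tz": 0.5, "turn": 0, "jaw": -1}, {"tx": 0.1, "ty": 0.15, "tz": 2, "turn": 0, "jaw": -1}, {"tx": 0, "ty": 0.15, "tz": 4, "turn": 0, "jaw": -1}, {"tx": 0, "ty": 0.15, "tz": 5, "turn": 0, "jaw": -1}, {"tx": 0, "ty": 0.15, "tz": 5, "turn": 0, "jaw": -1}]}}

```text
time_s: 38.13
position: [0.4862, 0.3434, 0.1585]
tool_rot: [[0.982, -0.189, 0.03], [-0.188, -0.982, -0.014], [0.033, 0.008, -0.999]]
ft_force: [-0.2, -0.1, -1.6]
grip_width: 0.0484
```

```bash
python3 -c "
from h import *
im,W=wr('w28.png'); x,y,z=telemetry.observe()['position']
rim(W,.487,.344,.045,.085,.091,'B')
P=near(W,x,y,.035,z-.068,z-.045); print('C low',len(P),P.min(0),P.max(0),np.array([x,y,z]))
go(.487,.345,.111,-10.9)"
```

```text
B 911 [487.1 343.7] 32.8 z50/95 [0.0873 0.0888]
C low 1515 [0.46466517 0.31909788 0.09222514] [0.50933679 0.36307361 0.11517653] [0.4867713  0.34386071 0.16017736]
t 38.18 p [0.4868 0.3439 0.1602] yaw -10.84 w 0.0483 shift [-0.17 -0.15  4.91] turn 0.06
```

{"api": "apply_moves", "payload": {"motion": [{"tx": 0, "ty": -0.3, "tz": 0.5, "turn": 0, "jaw": -1}, {"tx": -0.1, "ty": -0.3, "tz": 1.5, "turn": 0, "jaw": -1}, {"tx": -0.1, "ty": -0.3, "tz": 3, "turn": 0, "jaw": -1}, {"tx": -0.15, "ty": -0.3, "tz": 4, "turn": 0, "jaw": -1}, {"tx": -0.15, "ty": -0.3, "tz": 4, "turn": 0, "jaw": -1}]}}

```text
time_s: 38.6
position: [0.4863, 0.3462, 0.1179]
tool_rot: [[0.982, -0.188, 0.029], [-0.188, -0.982, -0.015], [0.032, 0.009, -0.999]]
ft_force: [0.1, -0.3, -1.1]
grip_width: 0.048
```

{"api": "apply_moves", "payload": {"motion": [{"tx": 0, "ty": 0, "tz": 0.5, "turn": 0, "jaw": -1}, {"tx": 0, "ty": 0, "tz": 0.7, "turn": 0, "jaw": -1}, {"tx": 0, "ty": 0, "tz": 0.7, "turn": 0, "jaw": -1}]}}

```text
time_s: 38.85
position: [0.4865, 0.3461, 0.1106]
tool_rot: [[0.982, -0.188, 0.029], [-0.188, -0.982, -0.015], [0.031, 0.009, -0.999]]
ft_force: [-0.7, 0.1, -0.9]
grip_width: 0.0482
```

{"api": "apply_moves", "payload": {"motion": [{"tx": 0, "ty": 0, "tz": 0, "turn": 0, "jaw": 0.7}, {"tx": 0, "ty": 0, "tz": 0, "turn": 0, "jaw": 0.7}, {"tx": 0, "ty": 0, "tz": 0, "turn": 0, "jaw": 0.7}, {"tx": 0, "ty": 0, "tz": 0, "turn": 0, "jaw": 0.7}, {"tx": 0, "ty": 0, "tz": 0, "turn": 0, "jaw": 0.7}]}}

```text
time_s: 39.27
position: [0.4866, 0.3461, 0.1109]
tool_rot: [[0.982, -0.188, 0.03], [-0.188, -0.982, -0.014], [0.032, 0.009, -0.999]]
ft_force: [-0.7, -0.0, 0.2]
grip_width: 0.0727
```

{"api": "apply_moves", "payload": {"motion": [{"tx": 0.1, "ty": 0, "tz": -2, "turn": 0, "jaw": 0.7}, {"tx": 0.2, "ty": 0, "tz": -5, "turn": 0, "jaw": 0.7}, {"tx": 0.3, "ty": 0, "tz": -9, "turn": 0, "jaw": 0.7}, {"tx": 0.4, "ty": 0, "tz": -13, "turn": 0, "jaw": 0.7}, {"tx": 0.4, "ty": 0, "tz": -14, "turn": 0, "jaw": 0.7}]}}

```text
time_s: 39.68
position: [0.4876, 0.3481, 0.2579]
tool_rot: [[0.981, -0.188, 0.039], [-0.188, -0.982, -0.01], [0.04, 0.002, -0.999]]
ft_force: [0.7, 0.3, 0.6]
grip_width: 0.0725
```

{"api": "apply_moves", "payload": {"motion": [{"tx": -2, "ty": 3, "tz": 0, "turn": 0, "jaw": 0.7}, {"tx": -4, "ty": 6, "tz": 0, "turn": 0, "jaw": 0.7}, {"tx": -6, "ty": 9, "tz": 0, "turn": 0, "jaw": 0.7}, {"tx": -6, "ty": 9, "tz": 0, "turn": 0, "jaw": 0.7}, {"tx": -6, "ty": 9, "tz": 0, "turn": 0, "jaw": 0.7}]}}

```text
time_s: 40.1
position: [0.4109, 0.2703, 0.2561]
tool_rot: [[0.981, -0.189, 0.04], [-0.189, -0.982, -0.01], [0.041, 0.002, -0.999]]
ft_force: [0.3, 1.2, 0.5]
grip_width: 0.0725
```

```bash
python3 - <<'E'
from h import *
im,W=wr('w29.png')
rim(W,.488,.344,.05,.052,.064,'A'); rim(W,.488,.344,.045,.082,.092,'B'); rim(W,.488,.344,.04,.105,.125,'C')
pots()
D=get_image('top'); V=cloud('top',D[1])
for x,y in ((.487,-.280),(.438,-.270),(.468,-.378),(.419,-.368)):
  P=near(V,x,y,.03,.11,.16); print('rod top',len(P),P.mean(0),P[:,2].max())
im,_=get_image('scene'); save('s2.png',im)
E
```

```text
A 1110 [488.7 343.7] 44.8 z50/95 [0.0591 0.0618]
B 792 [486.8 343.3] 32.8 z50/95 [0.0873 0.0904]
C 945 [485.4 344.7] 24.9 z50/95 [0.1148 0.1164]
blob 262 [ 559.8 -186.6] 26.9 z [0.074 0.079]
blob 74 [491.6 338.7] 43.8 z [0.059 0.065]
blob 253 [491.2 353. ] 41.5 z [0.072 0.098]
blob 591 [ 453.8 -322.2] 90.8 z [0.063 0.073]
blob 148 [486.9 350.6] 20.5 z [0.06  0.102]
rod top 26 [ 0.48738415 -0.27484156  0.13140152] 0.1388702528330712
rod top 26 [ 0.43734434 -0.26349249  0.13199652] 0.13965917432510064
rod top 29 [ 0.46837965 -0.37457373  0.12933133] 0.1387494352533066
rod top 31 [ 0.41798581 -0.36155305  0.12873544] 0.13833537034050672
```

View pics/s2.png

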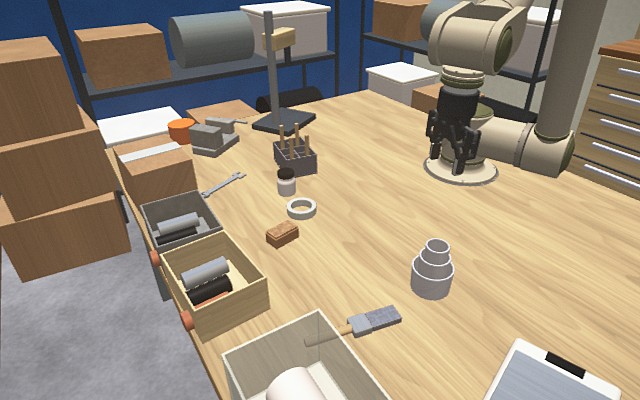

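View pics/w29.png

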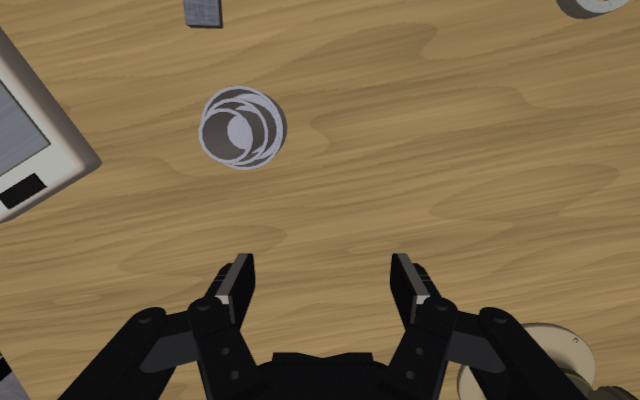

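The scene view shows the nest at (432,268) with three concentric rims and four rods in the holder at (295,155). No pots or stirrers remain on the bench, so I'm handing in.

```bash
python3 -c "
from h import *
print(telemetry.observe()['qvel']); print(close_job())"
```

```text
[ 7.22096978e-02  2.97020277e-01  2.75403482e-01 -1.05548503e-01
 -1.32117854e-04  2.57709624e-02]
the job is handed in; nothing more can be done
None
```

The mixing corner is cleared and the job is handed in, at about 40 s on the robot's clock. Four stirrers and pots B and C were present on the bench; there was no fifth stirrer and no pot D.

- **Stirrers:** All four, including the one from the widest pot, stand upright in the four corner cells of the holder. Their rod tops measured about 134–135 mm, which is right for a foot on the cell floor. The final top-camera reading was noisier, with peaks up to 139 mm, but it agreed that all four were upright in their cells.
- **Pots:** Pot B is in pot A and pot C is in pot B. Rim heights measured about 60, 88 and 116 mm, which is fully down. Their centres are within about 3.5 mm of each other.
- **Bystanders:** The tape, jar, block, brush and wrench were never touched.
- **Robot:** The gripper finished open, clear of everything and almost at rest.

No final check failed. The tool tilted by up to about 0.055 rad over the run, because I could not correct that axis. It did not show in the placements. I saw no pot knocked aside during the run.

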